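# Pack the oyster settling tiles and lock the carrier

## Robot

A 6-joint arm with a two-finger parallel gripper is mounted at the origin on the work surface. World frame = base frame: x ahead of the robot, y to its left, z up, the work surface at z = 0. Lengths are in m, angles in degrees, forces in N, time in s.
With the tool pointing down it reaches from about 0.35 to 0.95 m from the base axis. Payload 17.4 kg.
Tool frame: the origin (TCP) lies on the mounting face of the last link; the fingertips stand 186 mm ahead of it and the grasp point (between the pads) lies 167 mm ahead of it (r.tcp_to_tips is the z of the fingertips in the tool frame, in m); z points along the fingers, y is the line along which they close (so a half turn about z gives the same grasp; the last joint's range is limited). The gripper opens to 93 mm and grips with 3 to 60 N. Pads are 15 mm wide; open, the fingers measure 128 mm over their backs; the gripper's body (75 mm by 188 mm) begins 65 mm behind the grasp point.
Start: joints at [66.646, 6.646, 82.598, -0, 90.757, -2.166], TCP at [0.244, 0.629, 0.405] pointing down, gripper open.
Joint ranges: [-162.19, 162.19], [-47.58, 125.68], [4.15, 143.07], [-65.23, 245.23], [0.69, 171.88], [-170.13, 170.13]. Speed limits (degrees/s): [108.29, 108.29, 127.2, 180, 180, 180].

## Interface

Orientations are given as [roll, pitch, yaw] about the fixed x, y, z axes, in that order (R = Rz(yaw) Ry(pitch) Rx(roll)).
In Python, from rig import r gives the robot as it stands. The module is installed in compiled form; this text tells all that it offers.
- The arm moves only by the tool apply_moves, never from a script. Its argument "increments" is a list of rows, each a list of 2 entries, a list of its own where there are three numbers: the shift along the tool's x, y, z as a fraction of full scale, then the turn, a rotation vector about the tool's x, y, z as a fraction of full scale. In form: [[[dx, dy, dz], [wx, wy, wz]], ...]. A call has 1 to 12 rows; each row is the pose to reach, as a shift and turn from the pose commanded when the call began, along the tool's axes at that moment; what a row does not reach only later rows make up. Full scale, the value 1, is 15 cm for a shift and 45 degrees for a turn. A row lasts 1/8 s, in which the tool goes at most 62.5 mm and 10.7 degrees, less where a joint would pass 70% of its speed; a pose out of reach is approached as far as the arm can. A call with a number of a shift or a turn outside -1 to 1 is refused whole. A call with a gripper value outside its range is refused whole. "hand" is the finger opening in mm, from 0 to 93, set as the call begins (left out, the last holds). The fingers move at their own pace and stop on an object; "grip_force" is the grip in N (left out, the last holds). Time passes only in rows, so rows that repeat a pose let the fingers close. It gives the time, the measured TCP pose, the force, the opening and the grip force at its end, in the units of the state.
- r.observe(): the state, without advancing time (a new reading comes with each control period).
- r.read_camera(name): name is "scene" or "top" or "wrist"; returns a dict with "color" (480x640x3 uint8, red, green, blue), "fx", "fy", "cx", "cy" (pixels), "view" (4x4, takes a point from world to camera coordinates). Camera axes: x right, y down, z forward; pixel columns grow to the right and rows downward; lengths in m; the calibration is good to about 2 mm. A picture is of the moment at which its call begins. There is no depth.
- r.finish_job(): hands the job in; it is judged then, once.
The state is a dict: "time_s": time; "joint_pos": joint angles; "dq": joint speeds; "tau": joint torques, N m; "tool_pos": TCP position; "tcp_rot": TCP orientation; "contact_force": force on the tool from outside, world axes, zero at the start; "torque": the same for the moment, N m; "gripper_width": opening from 0.0 (shut) to 1.0 (fully open); "finger_force": force on a finger pad.
Only numpy, scipy, OpenCV 4.12 (cv2) and the standard library are available. Lean on these libraries where they do the work, as an engineer would, in place of code of your own. Each camera call takes 0.05 s, during which the arm holds its last target. There are 200 camera calls.

## Task

Tip up each white tile by pressing its end at the rest's orange mark, lift it out and lay it in the green carrier so that it is wholly inside. When all the tiles are in, shut the lid fully, and then turn the black ring on it clockwise until its red pointer stops at the red mark; do not knock over the tub or the jar.

Things in the scene. Friction and masses are not known exactly. Their poses are not given: they have to be found in the camera images.
- tile1: white ceramic settling tile, a flat plate 80 x 50 x 5 mm, about 45 g; origin at the centre of its underside, x along its 80 mm length, z through its thickness. At the start it lies flat and flush in the recess of the rest of the same number (some rests are empty)
- rest1: tip-up rest 1, a fixed wooden block 45 mm high; origin on its underside, below its rocker's axle; spans x -62 to 36, y -37 to 37 mm. The tile lies at x -50 to 30, top 45 mm above the bench, between cheeks 10 mm thick (54 apart) and an end stop at x -52, all flush with its top, so it cannot be gripped while level. At the +x end (orange paint on the cheeks) is an open hollow under the tile
- rocker1 (a joint): hinged steel rocker of rest 1, 48 mm wide, under the tile from x -18 to 36; axle along the rest's y at x 0, 36 mm above the bench. 0 = level; 1.15 rad = stop: tile at 66 degrees, its low end on the rocker's 5 mm orange lip, its raised end (32 mm clear of the rocker) 85 mm above the bench at x -12. 1 to 3 N tips it; it stays where left. Starts level
- press1 (a point): where to press the tile of rest 1: on its top face at the orange end, 24 mm from the axle; moves with the rocker. Pressing about 25 mm straight down here tips it fully
- tile2: white ceramic settling tile, a flat plate 80 x 50 x 5 mm, about 45 g; origin at the centre of its underside, x along its 80 mm length, z through its thickness. At the start it lies flat and flush in the recess of the rest of the same number (some rests are empty)
- rest2: tip-up rest 2, a fixed wooden block 45 mm high; origin on its underside, below its rocker's axle; spans x -62 to 36, y -37 to 37 mm. The tile lies at x -50 to 30, top 45 mm above the bench, between cheeks 10 mm thick (54 apart) and an end stop at x -52, all flush with its top, so it cannot be gripped while level. At the +x end (orange paint on the cheeks) is an open hollow under the tile
- rocker2 (a joint): hinged steel rocker of rest 2, 48 mm wide, under the tile from x -18 to 36; axle along the rest's y at x 0, 36 mm above the bench. 0 = level; 1.15 rad = stop: tile at 66 degrees, its low end on the rocker's 5 mm orange lip, its raised end (32 mm clear of the rocker) 85 mm above the bench at x -12. 1 to 3 N tips it; it stays where left. Starts level
- press2 (a point): where to press the tile of rest 2: on its top face at the orange end, 24 mm from the axle; moves with the rocker. Pressing about 25 mm straight down here tips it fully
- tile3: white ceramic settling tile, a flat plate 80 x 50 x 5 mm, about 45 g; origin at the centre of its underside, x along its 80 mm length, z through its thickness. At the start it lies flat and flush in the recess of the rest of the same number (some rests are empty)
- rest3: tip-up rest 3, a fixed wooden block 45 mm high; origin on its underside, below its rocker's axle; spans x -62 to 36, y -37 to 37 mm. The tile lies at x -50 to 30, top 45 mm above the bench, between cheeks 10 mm thick (54 apart) and an end stop at x -52, all flush with its top, so it cannot be gripped while level. At the +x end (orange paint on the cheeks) is an open hollow under the tile
- rocker3 (a joint): hinged steel rocker of rest 3, 48 mm wide, under the tile from x -18 to 36; axle along the rest's y at x 0, 36 mm above the bench. 0 = level; 1.15 rad = stop: tile at 66 degrees, its low end on the rocker's 5 mm orange lip, its raised end (32 mm clear of the rocker) 85 mm above the bench at x -12. 1 to 3 N tips it; it stays where left. Starts level
- press3 (a point): where to press the tile of rest 3: on its top face at the orange end, 24 mm from the axle; moves with the rocker. Pressing about 25 mm straight down here tips it fully
- tile4: white ceramic settling tile, a flat plate 80 x 50 x 5 mm, about 45 g; origin at the centre of its underside, x along its 80 mm length, z through its thickness. At the start it lies flat and flush in the recess of the rest of the same number (some rests are empty)
- rest4: tip-up rest 4, a fixed wooden block 45 mm high; origin on its underside, below its rocker's axle; spans x -62 to 36, y -37 to 37 mm. The tile lies at x -50 to 30, top 45 mm above the bench, between cheeks 10 mm thick (54 apart) and an end stop at x -52, all flush with its top, so it cannot be gripped while level. At the +x end (orange paint on the cheeks) is an open hollow under the tile
- rocker4 (a joint): hinged steel rocker of rest 4, 48 mm wide, under the tile from x -18 to 36; axle along the rest's y at x 0, 36 mm above the bench. 0 = level; 1.15 rad = stop: tile at 66 degrees, its low end on the rocker's 5 mm orange lip, its raised end (32 mm clear of the rocker) 85 mm above the bench at x -12. 1 to 3 N tips it; it stays where left. Starts level
- press4 (a point): where to press the tile of rest 4: on its top face at the orange end, 24 mm from the axle; moves with the rocker. Pressing about 25 mm straight down here tips it fully
- carrier: green open-topped carrier box, fixed to the bench, outside 124 (x) x 164 (y) x 50 mm high, walls and floor 6 mm thick; origin at the centre of its underside, z up. Its lid is hinged on the +x side
- lid (a joint): lid of the carrier, a green plate 124 x 164 x 6 mm hinged along the carrier's +x rim. 0 rad = shut flat on the rim, 1.57 = upright, stop at 2.05 (leaning back, away from the box). The hinge is stiff: it stays at any angle; 2 to 4 N at the free edge moves it
- lid_hinge (a point): a point on the lid's hinge axis (along the carrier's y), at mid-length, 62 mm from the carrier's centre in x and 52 mm above its underside
- lid_edge (a point): middle of the lid's free edge, on the outer face (124 mm from the hinge; the outer face lies 7 mm outside the hinge axis)
- ring (a joint): captive black lock ring on the middle of the lid's outer face, 52 mm in diameter, 24 mm high, turning about the lid's normal; a red pointer on it. Grows clockwise as seen on the lid from outside (from above when shut). 0 rad = the pointer towards the lid's free edge; 1.31 rad = stop, the pointer at the red mark on the lid = locked. Friction 0.05 N m, stays where left
- ring_top (a point): centre of the lock ring's top face, 62 mm from the hinge; with the lid shut it is 84 mm above the carrier's underside and 25 mm above the lid's outer face
- tub: white plastic tub, open, 104 mm across and 85 mm high, standing on the bench beyond the rests; origin at the centre of its underside
- jar: amber glass jar with a steel cap, 68 mm across and 100 mm high, standing on the bench; origin at the centre of its underside
Not all that is in view belongs to the job. Leave any blue look-alike of the tile3 alone. Leave any blue look-alike of the tile1 alone.

How it is judged (in metres and radians):
On the way, in this order (a step that is already met when the one before it is completed fails the run):
1. all the tiles are in the carrier, its lid still open (x of tile1 in the frame of carrier between -0.058 and 0.058 m and y of tile1 in the frame of carrier between -0.078 and 0.078 m and z of tile1 in the frame of carrier between 0 and 0.045 m and x of tile2 in the frame of carrier between -0.058 and 0.058 m and y of tile2 in the frame of carrier between -0.078 and 0.078 m and z of tile2 in the frame of carrier between 0 and 0.045 m and x of tile3 in the frame of carrier between -0.058 and 0.058 m and y of tile3 in the frame of carrier between -0.078 and 0.078 m and z of tile3 in the frame of carrier between 0 and 0.045 m and x of tile4 in the frame of carrier between -0.058 and 0.058 m and y of tile4 in the frame of carrier between -0.078 and 0.078 m and z of tile4 in the frame of carrier between 0 and 0.045 m and value of joint lid above 0.5 rad), for 0.2 s.
2. the lid is shut on the tiles, the ring not yet locked (x of tile1 in the frame of carrier between -0.058 and 0.058 m and y of tile1 in the frame of carrier between -0.078 and 0.078 m and z of tile1 in the frame of carrier between 0 and 0.045 m and x of tile2 in the frame of carrier between -0.058 and 0.058 m and y of tile2 in the frame of carrier between -0.078 and 0.078 m and z of tile2 in the frame of carrier between 0 and 0.045 m and x of tile3 in the frame of carrier between -0.058 and 0.058 m and y of tile3 in the frame of carrier between -0.078 and 0.078 m and z of tile3 in the frame of carrier between 0 and 0.045 m and x of tile4 in the frame of carrier between -0.058 and 0.058 m and y of tile4 in the frame of carrier between -0.078 and 0.078 m and z of tile4 in the frame of carrier between 0 and 0.045 m and value of joint lid below 0.06 rad and value of joint ring below 1 rad), for 0.2 s.
3. the ring is turned to its locked mark with the lid shut (value of joint lid below 0.06 rad and value of joint ring above 1.2 rad), for 0.2 s.
At the end, for the whole second after the job is handed in: every tile that was on the rests lies at rest inside the carrier below its rim, the lid is shut (within 0.06 rad) and the lock ring is turned to its mark (beyond 1.2 of 1.31 rad) (all of step 3 and x of tile1 in the frame of carrier between -0.058 and 0.058 m and y of tile1 in the frame of carrier between -0.078 and 0.078 m and z of tile1 in the frame of carrier between 0 and 0.045 m and x of tile2 in the frame of carrier between -0.058 and 0.058 m and y of tile2 in the frame of carrier between -0.078 and 0.078 m and z of tile2 in the frame of carrier between 0 and 0.045 m and x of tile3 in the frame of carrier between -0.058 and 0.058 m and y of tile3 in the frame of carrier between -0.078 and 0.078 m and z of tile3 in the frame of carrier between 0 and 0.045 m and x of tile4 in the frame of carrier between -0.058 and 0.058 m and y of tile4 in the frame of carrier between -0.078 and 0.078 m and z of tile4 in the frame of carrier between 0 and 0.045 m and linear speed of each of tile1, tile2, tile3, tile4 below 0.03 m/s); the robot touches nothing.
It fails at once if the tub is knocked over (angle between tub's own z axis and vertical above 0.6 rad).
It fails at once if the jar is knocked over (angle between jar's own z axis and vertical above 0.6 rad).
Of tile1, tile2, tile3, tile4 only 2 to 4 are there at a start; the rules pass over those that are not, and their reading is None.
Once in a run the grip may slacken for a moment while it holds something.
It also fails if it takes over 210 s, if anything falls off the work surface, if the arm or the gripper's body presses on something with over 40 N, if the wrist force passes 120 N, or if a joint passes its speed limit or range.

## Working session

There is one attempt and no reset: what is moved stays moved. The work goes in short steps, Python scripts to look and compute and a tool call to move; the robot and the scene stay as the last step left them, time stands still between calls to the robot, and variables do not carry over. Pictures are saved under pics/ and viewed, at most 14 in all, crops included, and the job is handed in when it is done.

Besides the shell and the picture viewer there is one more tool, called after "Emit:" by a JSON object that holds its "api" and its "payload". apply_moves: Moves the arm, as the interface text tells. Shift numbers are shares of 15 cm and turn numbers shares of 45 degrees, none past 1 either way. Its arguments: {"type":"object","properties":{"increments":{"type":"array"},"hand":{"type":"number"},"grip_force":{"type":"number"}},"required":["increments"]}

```bash
mkdir -p pics
cat > h.py <<'E'
import numpy as np, cv2
from rig import r
from scipy.spatial.transform import Rotation as R
def snap(n,f=None):
    c=r.read_camera(n)
    if f: cv2.imwrite('pics/'+f,c['color'][:,:,::-1])
    return c
def ray(c,u,v,z):
    V=np.array(c['view']);d=V[:3,:3].T@np.array([(u-c['cx'])/c['fx'],(v-c['cy'])/c['fy'],1]);o=-V[:3,:3].T@V[:3,3]
    return o+d*(z-o[2])/d[2]
def proj(c,p):
    V=np.array(c['view']);q=V[:3,:3]@np.array(p)+V[:3,3]
    return c['fx']*q[0]/q[2]+c['cx'],c['fy']*q[1]/q[2]+c['cy']
def tool():
    s=r.observe();return np.array(s['tool_pos']),R.from_euler('xyz',s['tcp_rot'],degrees=True)
def go(p,rot):
    "increments from the measured pose to TCP p, rotation rot"
    t,q=tool();return np.round(q.inv().apply(np.array(p)-t)/.15,3),np.round((q.inv()*rot).as_rotvec(degrees=True)/45,3)
E
python3 - <<'E'
from h import *
for n in('scene','top'):
    c=snap(n,n+'0.png');print(n,c['fx'],np.round(c['view'],3).tolist())
print(r.observe())
E
```

```text
scene 468.04704380375233 [[-0.32, 0.947, -0.012, 0.086], [0.81, 0.266, -0.522, -0.456], [-0.492, -0.177, -0.853, 1.419], [0.0, 0.0, 0.0, 1.0]]
top 579.7316424562945 [[-0.014, -1.0, -0.016, 0.122], [-0.98, 0.016, -0.197, 0.54], [0.198, 0.013, -0.98, 1.236], [0.0, 0.0, 0.0, 1.0]]
{'time_s': 0.1, 'joint_pos': array([ 6.66462043e+01,  6.67107180e+00,  8.26301744e+01, -7.77700776e-04,
        9.07560435e+01, -2.16430965e+00]), 'dq': array([-0.0077975 , -0.01518916, -0.1471153 ,  0.0477615 , -0.11564038,
        0.06195538]), 'tau': array([ 2.62544716e-03, -7.22885227e+01, -6.23869872e+01,  7.82216666e-02,
        2.27268599e-02, -1.17551076e-04]), 'tool_pos': array([0.24398073, 0.62937969, 0.40410139]), 'tcp_rot': array([-1.79942722e+02, -1.38647696e-03,  1.58810503e+02]), 'contact_force': array([ 0.23514594, -0.44659592, -0.39276983]), 'torque': array([-0.04741628,  0.0297028 , -0.02294875]), 'finger_force': 0.0, 'gripper_width': 1.0003613626086902}
```

View pics/top0.png

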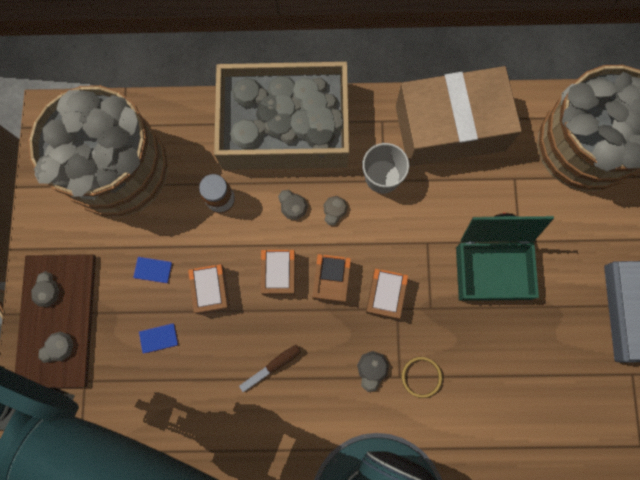

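View pics/scene0.png

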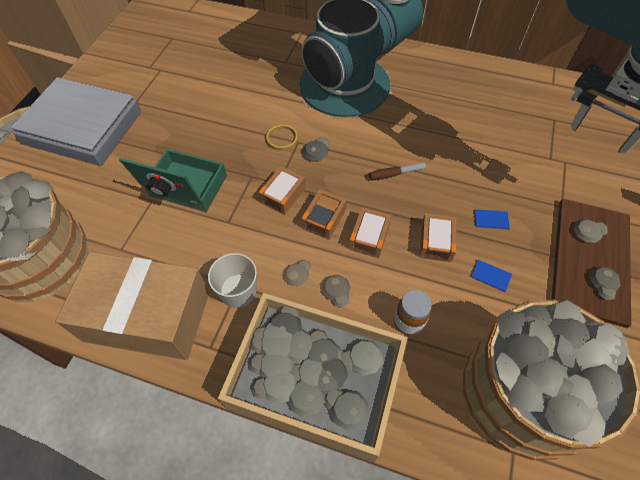

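The top view shows white tiles at pixels (207,288), (278,271) and (388,293). The rest at (332,278) is empty, and the blue look-alikes at (152,270) and (158,338) stay untouched. The tub is at (386,168), the jar at (216,192), and the carrier at (498,265) has its lid up. I'll measure next and confirm in an enlarged crop.

```bash
cat > m.py <<'E'
from h import *
c=snap('top');im=c['color'];hsv=cv2.cvtColor(im,cv2.COLOR_RGB2HSV)
def blobs(mask,amin):
    n,l,s,ce=cv2.connectedComponentsWithStats(mask.astype(np.uint8))
    return [(l==i,s[i],ce[i]) for i in range(1,n) if s[i][4]>amin]
H,S,V=[hsv[...,i].astype(int) for i in range(3)]
def rect(m,z):
    ct=max(cv2.findContours(m.astype(np.uint8),cv2.RETR_EXTERNAL,cv2.CHAIN_APPROX_NONE)[0],key=cv2.contourArea)[:,0]
    P=np.array([ray(c,u,v,z)[:2] for u,v in ct],np.float32)*1000
    return cv2.minAreaRect(P)
roi=np.zeros(H.shape,bool);roi[240:325,185:412]=1
print('white')
for m,s,ce in blobs((S<50)&(V>150)&roi,200):print(np.round(ce),s[4],rect(m,.045))
print('orange')
for m,s,ce in blobs((H<14)&(S>190)&(V>150)&roi,8):print(np.round(ce,1),s[4],np.round(ray(c,*ce,.045)*1000)[:2])
print('green')
roi[:]=0;roi[200:310,440:560]=1
for m,s,ce in blobs((H>65)&(H<90)&(S>100)&roi,200):print(np.round(ce),s,rect(m,.05))
cv2.imwrite('pics/crop1.png',cv2.resize(im[225:330,180:420,::-1],None,fx=3.3,fy=3.3,interpolation=cv2.INTER_CUBIC))
cv2.imwrite('pics/crop2.png',cv2.resize(im[200:315,440:565,::-1],None,fx=5,fy=5,interpolation=cv2.INTER_CUBIC))
print('tub',ray(c,386,160,.085),'jar',ray(c,214,188,.1))
E
python3 m.py
```

```text
white
[277. 270.] 801 ((500.27996826171875, 213.5566864013672), (49.069435119628906, 79.69032287597656), 89.87381744384766)
[207. 287.] 783 ((464.3731384277344, 369.4606628417969), (79.63367462158203, 49.16176223754883), 8.950540542602539)
[387. 291.] 808 ((447.1548156738281, -30.254634857177734), (49.4989013671875, 79.6251449584961), 77.5356216430664)
orange
green
[530. 228.] [515 218  27  23 209] ((582.7412109375, -354.46417236328125), (45.99203872680664, 61.927947998046875), 22.34268569946289)
[507. 274.] [ 469  243   68   57 2132] ((488.29193115234375, -283.4306640625), (123.41985321044922, 146.8525390625), 0.4565582275390625)
tub [ 0.73777214 -0.03403191  0.085     ] jar [0.67479875 0.3476516  0.1       ]
```

View pics/crop1.png

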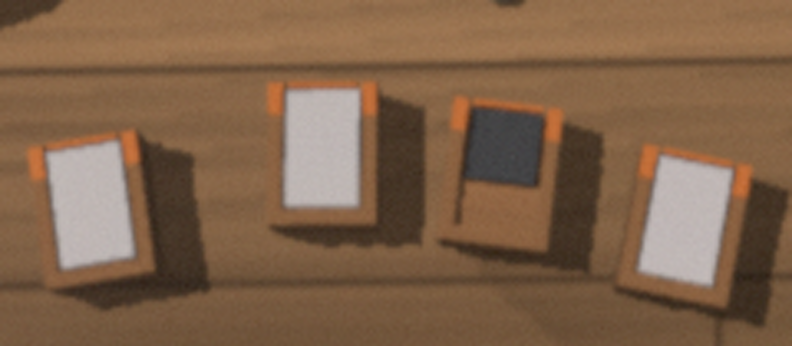

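View pics/crop2.png

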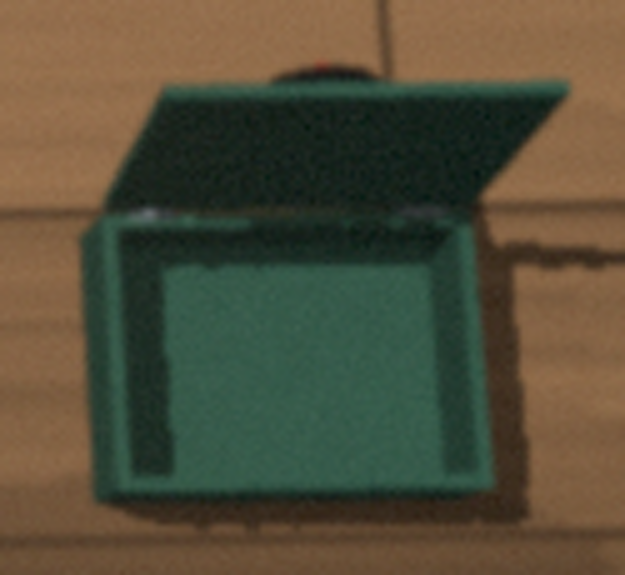

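The crops confirm that all three loaded rests have their orange end towards +x (crop tops at about (88,145), (322,88) and (695,155)), and that the carrier is empty with its lid leaning back. Next I'll measure the carrier and plan the three presses.

```bash
cat >> h.py <<'E'
def down(yaw,tilt=0):
    "tool yaw 90+restyaw at tilt: tool y along rest x; tilt leans fingers forward along rest x"
    return R.from_euler('z',yaw,degrees=True)*R.from_euler('y',-tilt,degrees=True)*R.from_euler('xyz',[180,0,90],degrees=True)
def plan(wps):
    "wps: (label,pos,rot); prints the increment per waypoint, split so each fits"
    t,q=tool()
    for lab,p,rot in wps:
        p=np.array(p,float)
        dl=q.inv().apply(p-t)/.15;dw=(q.inv()*rot).as_rotvec(degrees=True)/45
        n=int(np.ceil(max(abs(dl).max(),abs(dw).max(),1e-6)))
        p0,q0=t,q;w=(q0.inv()*rot).as_rotvec()
        for k in range(1,n+1):
            pk=p0+(p-p0)*k/n;qk=q0*R.from_rotvec(w*k/n)
            a=np.round(q.inv().apply(pk-t)/.15,3);b=np.round((q.inv()*qk).as_rotvec(degrees=True)/45,3)
            rows=max(np.linalg.norm(a)*.15/.0625,np.linalg.norm(b)*45/10.7)
            print(lab,k,a.tolist(),b.tolist(),'rows>=%.1f'%rows)
            t=t+q.apply(a*.15);q=q*R.from_rotvec(b*np.pi/4)
RESTS={'A':((.4742,.3711),9.),'B':((.5103,.2135),-.1),'C':((.4569,-.0324),-12.5)}
def rp(n,x,z):
    (a,b),y=RESTS[n];y=np.radians(y);return np.array([a+x*np.cos(y),b+x*np.sin(y),z])
E
python3 - <<'E'
from h import *
c=snap('top')
for n,(u,v) in dict(FL=(112,492),FR=(493,488),BL=(100,222),BR=(472,222)).items():print(n,ray(c,440+u/5,200+v/5,.05)*1000)
for z in(.15,.16,.17,.18):print('lid',z,ray(c,440+165/5,200+88/5,z)*1000,ray(c,440+570/5,200+85/5,z)*1000)
def dn(n):return down(RESTS[n][1],0)*R.from_euler('z',-90,degrees=True)
print(R.as_euler(dn('A'),'xyz',degrees=True))
plan([('Ah',rp('A',.025,.26),dn('A')),('Adown',rp('A',.025,.206),dn('A')),('Aup',rp('A',.03,.27),dn('A')),
('Bh',rp('B',.025,.26),dn('B')),('Bdn',rp('B',.025,.206),dn('B')),('Bup',rp('B',.03,.27),dn('B')),
('Ch',rp('C',.025,.26),dn('C')),('Cdn',rp('C',.025,.206),dn('C')),('Cup',rp('C',.03,.27),dn('C'))])
E
```

```text
FL [ 428.48251962 -193.33851825   50.        ]
FR [ 427.6732193  -359.31314763   50.        ]
BL [ 549.27317316 -195.42623358   50.        ]
BR [ 546.47508179 -360.37022289   50.        ]
lid 0.15 [ 584.84754751 -202.68682711  150.        ] [ 583.16666197 -369.62750678  150.        ]
lid 0.16 [ 582.2965186  -200.12527754  160.        ] [ 580.6300003  -365.63904395  160.        ]
lid 0.17 [ 579.74548968 -197.56372797  170.        ] [ 578.09333863 -361.65058112  170.        ]
lid 0.18 [ 577.19446076 -195.0021784   180.        ] [ 575.55667696 -357.66211829  180.        ]
[-1.80000000e+02  1.27222187e-14 -1.71000000e+02]
Ah 1 [-0.733, -0.322, 0.321] [-0.0, -0.0, -0.224] rows>=2.1
Ah 2 [-0.664, -0.445, 0.321] [-0.001, -0.0, -0.223] rows>=2.1
Ah 3 [-0.577, -0.555, 0.32] [0.0, -0.0, -0.224] rows>=2.1
Adown 1 [-0.0, -0.0, 0.36] [0.0, -0.0, 0.0] rows>=0.9
Aup 1 [-0.034, -0.0, -0.427] [0.0, -0.0, 0.0] rows>=1.0
Bh 1 [-0.019, -0.551, 0.033] [0.0, -0.0, 0.101] rows>=1.3
Bh 2 [-0.062, -0.548, 0.034] [0.0, -0.0, 0.101] rows>=1.3
Bdn 1 [-0.0, 0.0, 0.36] [0.0, -0.0, 0.0] rows>=0.9
Bup 1 [-0.033, 0.0, -0.427] [0.0, -0.0, 0.0] rows>=1.0
Ch 1 [0.195, -0.838, 0.033] [0.0, -0.0, 0.138] rows>=2.1
Ch 2 [0.104, -0.854, 0.034] [0.0, -0.0, 0.138] rows>=2.1
Cdn 1 [-0.0, 0.0, 0.36] [0.0, -0.0, -0.0] rows>=0.9
Cup 1 [-0.033, 0.0, -0.427] [0.0, -0.0, -0.0] rows>=1.0
```

Emit:
{"api": "apply_moves", "payload": {"increments": [[[-0.733, -0.322, 0.321], [0, 0, -0.224]], [[-0.733, -0.322, 0.321], [0, 0, -0.224]], [[-0.733, -0.322, 0.321], [0, 0, -0.224]], [[-0.733, -0.322, 0.321], [0, 0, -0.224]]], "hand": 0}}

```text
time_s: 0.7
tool_pos: [0.3291, 0.5446, 0.3569]
tcp_rot: [180.0, -0.0, 168.8]
contact_force: [-0.5, -0.3, 0.5]
gripper_width: 0.622
finger_force: 0.0
```

Emit:
{"api": "apply_moves", "payload": {"increments": [[[-0.664, -0.445, 0.321], [0, 0, -0.223]], [[-0.664, -0.445, 0.321], [0, 0, -0.223]], [[-0.664, -0.445, 0.321], [0, 0, -0.223]], [[-0.664, -0.445, 0.321], [0, 0, -0.223]]]}}

```text
time_s: 1.2
tool_pos: [0.4135, 0.4608, 0.3092]
tcp_rot: [180.0, 0.0, 178.9]
contact_force: [-0.0, 0.3, -0.8]
gripper_width: 0.183
finger_force: 0.0
```

Emit:
{"api": "apply_moves", "payload": {"increments": [[[-0.577, -0.555, 0.32], [0, 0, -0.224]], [[-0.577, -0.555, 0.32], [0, 0, -0.224]], [[-0.577, -0.555, 0.32], [0, 0, -0.224]], [[-0.577, -0.555, 0.32], [0, 0, -0.224]], [[-0.577, -0.555, 0.32], [0, 0, -0.224]], [[-0.577, -0.555, 0.32], [0, 0, -0.224]]]}}

```text
time_s: 1.95
tool_pos: [0.4982, 0.3761, 0.2612]
tcp_rot: [180.0, 0.0, -170.9]
contact_force: [0.2, -0.3, -0.2]
gripper_width: 0.004
finger_force: 0.0
```

Emit:
{"api": "apply_moves", "payload": {"increments": [[[0, 0, 0.1], [0, 0, 0]], [[0, 0, 0.18], [0, 0, 0]], [[0, 0, 0.22], [0, 0, 0]], [[0, 0, 0.25], [0, 0, 0]], [[0, 0, 0.28], [0, 0, 0]], [[0, 0, 0.31], [0, 0, 0]], [[0, 0, 0.34], [0, 0, 0]], [[0, 0, 0.36], [0, 0, 0]], [[0, 0, 0.36], [0, 0, 0]]]}}

```text
time_s: 3.08
tool_pos: [0.4995, 0.3753, 0.2073]
tcp_rot: [180.0, 0.2, -171.0]
contact_force: [8.6, 2.4, 7.1]
gripper_width: 0.011
finger_force: 5.1
```

Emit:
{"api": "apply_moves", "payload": {"increments": [[[-0.03, 0, -0.15], [0, 0, 0]], [[-0.034, 0, -0.42], [0, 0, 0]], [[-0.034, 0, -0.42], [0, 0, 0]]]}}

```text
time_s: 3.45
tool_pos: [0.5042, 0.3762, 0.2722]
tcp_rot: [179.9, 0.2, -171.0]
contact_force: [0.9, -0.1, -0.4]
gripper_width: 0.004
finger_force: 0.0
```

Emit:
{"api": "apply_moves", "payload": {"increments": [[[-0.019, -0.551, 0.03], [0, 0, 0.101]], [[-0.019, -0.551, 0.03], [0, 0, 0.101]], [[-0.019, -0.551, 0.03], [0, 0, 0.101]]]}}

```text
time_s: 3.82
tool_pos: [0.5197, 0.2937, 0.2641]
tcp_rot: [-180.0, -0.1, -175.6]
contact_force: [-0.4, 0.5, 0.1]
gripper_width: 0.007
finger_force: 0.0
```

Emit:
{"api": "apply_moves", "payload": {"increments": [[[-0.062, -0.548, 0.034], [0, 0, 0.101]], [[-0.062, -0.548, 0.034], [0, 0, 0.101]], [[-0.062, -0.548, 0.034], [0, 0, 0.101]], [[-0.062, -0.548, 0.034], [0, 0, 0.101]]]}}

```text
time_s: 4.32
tool_pos: [0.5353, 0.2145, 0.2598]
tcp_rot: [180.0, -0.0, 180.0]
contact_force: [-0.6, -0.1, -0.2]
gripper_width: 0.008
finger_force: 0.0
```

Run:
```python
from h import *
c=snap('scene');cv2.imwrite('pics/s1.png',cv2.resize(c['color'][150:290,220:480,::-1],None,fx=3,fy=3))
print(tool()[0],rp('B',.025,.26))
```

```text
[0.53520745 0.21463668 0.25983037] [0.53529996 0.21345637 0.26      ]
```

View pics/s1.png

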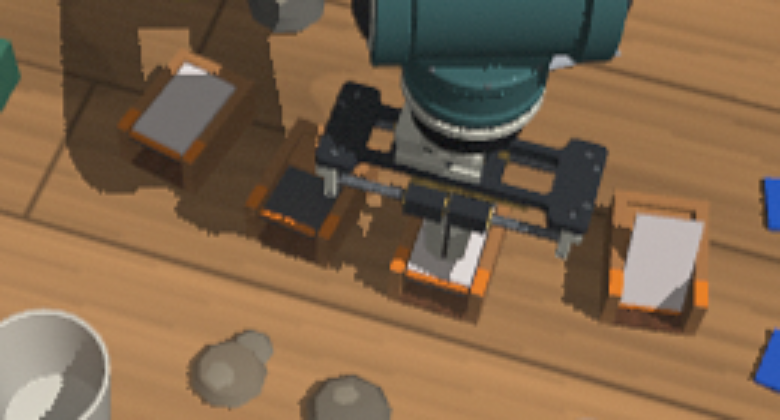

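The crop shows A's tile tipped fully (crop (660,260)) and the closed fingers over B's orange end at (445,250). Next I'll press B and C.

Emit:
{"api": "apply_moves", "payload": {"increments": [[[0, 0, 0.1], [0, 0, 0]], [[0, 0, 0.18], [0, 0, 0]], [[0, 0, 0.22], [0, 0, 0]], [[0, 0, 0.25], [0, 0, 0]], [[0, 0, 0.28], [0, 0, 0]], [[0, 0, 0.31], [0, 0, 0]], [[0, 0, 0.34], [0, 0, 0]], [[0, 0, 0.355], [0, 0, 0]], [[0, 0, 0.355], [0, 0, 0]]]}}

```text
time_s: 5.5
tool_pos: [0.5361, 0.2135, 0.2076]
tcp_rot: [180.0, 0.2, 179.9]
contact_force: [8.4, 0.3, 7.5]
gripper_width: 0.005
finger_force: 5.3
```

Emit:
{"api": "apply_moves", "payload": {"increments": [[[-0.03, 0, -0.15], [0, 0, 0]], [[-0.034, 0, -0.42], [0, 0, 0]], [[-0.034, 0, -0.42], [0, 0, 0]]]}}

```text
time_s: 5.88
tool_pos: [0.5408, 0.2136, 0.2721]
tcp_rot: [179.9, 0.2, 179.9]
contact_force: [-0.4, -0.0, 0.6]
gripper_width: 0.007
finger_force: 0.0
```

Emit:
{"api": "apply_moves", "payload": {"increments": [[[0.195, -0.838, 0.03], [0, 0, 0.138]], [[0.195, -0.838, 0.03], [0, 0, 0.138]], [[0.195, -0.838, 0.03], [0, 0, 0.138]], [[0.195, -0.838, 0.03], [0, 0, 0.138]]]}}

```text
time_s: 6.38
tool_pos: [0.5109, 0.0877, 0.2644]
tcp_rot: [180.0, -0.0, 173.7]
contact_force: [0.0, 0.1, -0.7]
gripper_width: 0.005
finger_force: 0.0
```

Emit:
{"api": "apply_moves", "payload": {"increments": [[[0.104, -0.854, 0.034], [0, 0, 0.138]], [[0.104, -0.854, 0.034], [0, 0, 0.138]], [[0.104, -0.854, 0.034], [0, 0, 0.138]], [[0.104, -0.854, 0.034], [0, 0, 0.138]], [[0.104, -0.854, 0.034], [0, 0, 0.138]]]}}

```text
time_s: 7.0
tool_pos: [0.4819, -0.0364, 0.2599]
tcp_rot: [180.0, -0.0, 167.6]
contact_force: [0.5, 0.8, 1.1]
gripper_width: 0.007
finger_force: 0.0
```

Run:
```python
from h import *
print(tool()[0],rp('C',.025,.26))
```

```text
[ 0.48192506 -0.03644903  0.25988646] [ 0.4813074  -0.03781099  0.26      ]
```

Emit:
{"api": "apply_moves", "payload": {"increments": [[[0, 0, 0.1], [0, 0, 0]], [[0, 0, 0.18], [0, 0, 0]], [[0, 0, 0.22], [0, 0, 0]], [[0, 0, 0.25], [0, 0, 0]], [[0, 0, 0.28], [0, 0, 0]], [[0, 0, 0.31], [0, 0, 0]], [[0, 0, 0.34], [0, 0, 0]], [[0, 0, 0.355], [0, 0, 0]], [[0, 0, 0.355], [0, 0, 0]]]}}

```text
time_s: 8.12
tool_pos: [0.4823, -0.038, 0.2078]
tcp_rot: [180.0, 0.2, 167.5]
contact_force: [9.2, -1.9, 8.5]
gripper_width: 0.007
finger_force: 5.8
```

Emit:
{"api": "apply_moves", "payload": {"increments": [[[-0.03, 0, -0.15], [0, 0, 0]], [[-0.034, 0, -0.6], [0, 0, 0]], [[-0.034, 0, -0.8], [0, 0, 0]], [[-0.034, 0, -0.8], [0, 0, 0]]], "hand": 35}}

```text
time_s: 8.62
tool_pos: [0.4866, -0.039, 0.329]
tcp_rot: [180.0, 0.2, 167.5]
contact_force: [-0.3, -0.4, 0.0]
gripper_width: 0.361
finger_force: 0.0
```

```bash
cat >> h.py <<'E'
CAR=np.array([.488,-.277]);CY=-.7
def pick(n,d,back=0):
    "TCP so that the tips reach d past the tile's raised end, back off along the tile"
    y=RESTS[n][1]; rot=down(y,24.1)
    ax=rot.apply([0,0,1])
    end=rp(n,-.0115,.0838)   # mid-thickness of the raised end
    return end+ax*(d-.186-back),rot
E
python3 - <<'E'
from h import *
# check raised end geometry: mid-thickness 6.5mm above axle, s=-50 along
a=1.15;print(-.05*np.cos(a)+.0065*np.sin(a),.036+.05*np.sin(a)+.0065*np.cos(a))
p,q=pick('C',.026);p0,_=pick('C',.026,.07)
print(p,q.as_euler('xyz',degrees=True))
plan([('hov',p0,q),('in',p,q)])
E
```

```text
-0.014491406432514484 0.08429336537877308
[ 0.38188837 -0.01577032  0.22985347] [ 1.55900000e+02 -1.27222187e-14  7.75000000e+01]
hov 1 [0.453, -0.0, 0.116] [-0.208, -0.208, 0.984] rows>=4.3
hov 2 [0.329, -0.332, 0.02] [-0.209, -0.209, 0.984] rows>=4.3
in 1 [0.0, -0.0, 0.466] [0.0, 0.0, 0.0] rows>=1.1
```

```bash
sed -i 's/rp(n,-.0115,.0838)/rp(n,-.0145,.0843)/' h.py
python3 - <<'E'
from h import *
p,q=pick('C',.022);p0,_=pick('C',.022,.07)
plan([('hov',p0,q),('in',p,q)])
E
```

```text
hov 1 [0.469, -0.0, 0.102] [-0.208, -0.208, 0.984] rows>=4.3
hov 2 [0.339, -0.339, 0.003] [-0.209, -0.209, 0.984] rows>=4.3
in 1 [-0.0, 0.0, 0.467] [0.0, 0.0, 0.0] rows>=1.1
```

Emit:
{"api": "apply_moves", "payload": {"increments": [[[0.469, 0, 0.102], [-0.208, -0.208, 0.984]], [[0.469, 0, 0.102], [-0.208, -0.208, 0.984]], [[0.469, 0, 0.102], [-0.208, -0.208, 0.984]], [[0.469, 0, 0.102], [-0.208, -0.208, 0.984]], [[0.469, 0, 0.102], [-0.208, -0.208, 0.984]], [[0.469, 0, 0.102], [-0.208, -0.208, 0.984]]], "hand": 24}}

```text
time_s: 9.38
tool_pos: [0.4175, -0.0237, 0.31]
tcp_rot: [168.2, 4.9, 122.5]
contact_force: [0.6, -0.5, -0.1]
gripper_width: 0.257
finger_force: 0.0
```

Emit:
{"api": "apply_moves", "payload": {"increments": [[[0.339, -0.339, 0.003], [-0.209, -0.209, 0.984]], [[0.339, -0.339, 0.003], [-0.209, -0.209, 0.984]], [[0.339, -0.339, 0.003], [-0.209, -0.209, 0.984]], [[0.339, -0.339, 0.003], [-0.209, -0.209, 0.984]], [[0.339, -0.339, 0.003], [-0.209, -0.209, 0.984]], [[0.339, -0.339, 0.003], [-0.209, -0.209, 0.984]], [[0.339, -0.339, 0.003], [-0.209, -0.209, 0.984]]]}}

```text
time_s: 10.25
tool_pos: [0.3492, -0.0085, 0.2957]
tcp_rot: [156.2, 0.1, 77.6]
contact_force: [-0.1, 0.1, -0.5]
gripper_width: 0.261
finger_force: 0.0
```

Run:
```python
from h import *
s=r.observe();print(s['joint_pos'].round(1),s['gripper_width'])
p,q=pick('C',.022)
plan([('in',p,q)])
c=snap('wrist','w1.png')
c=snap('scene');cv2.imwrite('pics/s2.png',cv2.resize(c['color'][100:300,200:480,::-1],None,fx=2.8,fy=2.8))
```

```text
[ -4.5 -44.1 132.7  -3.5  67.9   8.5] 0.2609771818087974
in 1 [-0.0, 0.01, 0.454] [-0.006, 0.0, 0.004] rows>=1.1
```

View pics/w1.png

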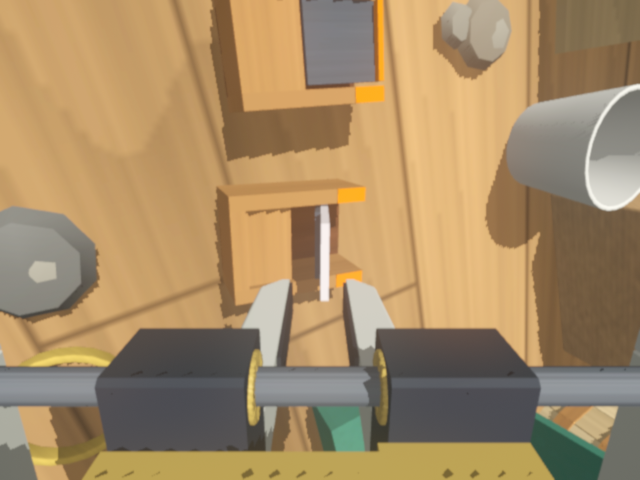

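View pics/s2.png

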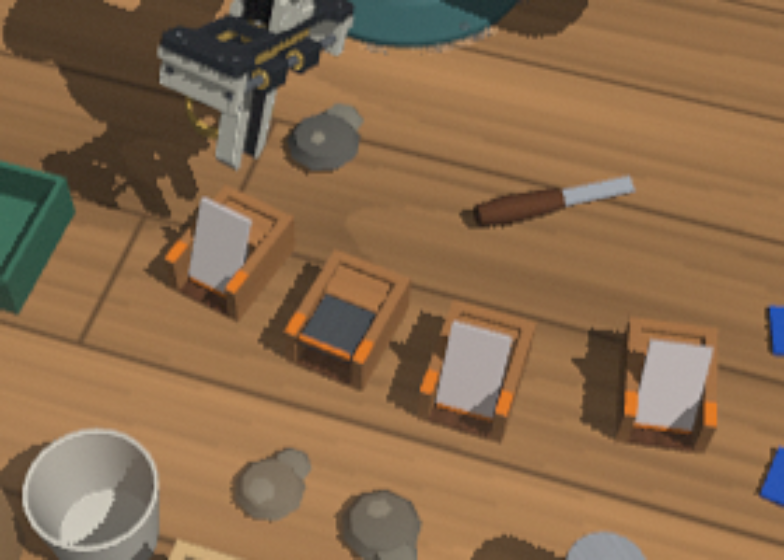

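The scene crop shows all three tiles tipped up. The wrist view shows C's tile edge at (323,250), between the fingers at (280,300) and (360,300). Next I'll go in and grip.

Emit:
{"api": "apply_moves", "payload": {"increments": [[[0, 0.01, 0.15], [-0.006, 0, 0]], [[0, 0.01, 0.3], [-0.006, 0, 0]], [[0, 0.01, 0.4], [-0.006, 0, 0]], [[0, 0.01, 0.454], [-0.006, 0, 0]], [[0, 0.01, 0.454], [-0.006, 0, 0]]]}}

```text
time_s: 10.98
tool_pos: [0.3775, -0.0148, 0.2343]
tcp_rot: [155.9, 0.0, 77.5]
contact_force: [-0.4, -0.1, 0.0]
gripper_width: 0.261
finger_force: 0.0
```

Emit:
{"api": "apply_moves", "payload": {"increments": [[[0, 0, 0], [0, 0, 0]], [[0, 0, 0], [0, 0, 0]], [[0, 0, 0], [0, 0, 0]], [[0, 0, 0], [0, 0, 0]], [[0, 0, 0], [0, 0, 0]]], "hand": 0, "grip_force": 25}}

```text
time_s: 11.6
tool_pos: [0.3777, -0.0148, 0.2352]
tcp_rot: [155.7, 0.0, 77.5]
contact_force: [4.4, -0.5, 6.4]
gripper_width: 0.049
finger_force: 24.9
```

```bash
cat >> h.py <<'E'
def place(n_tilt,lowx,lowz,d=.022,back=0,dy=0):
    "TCP so the held tile's low end (80-d beyond the tips) is at carrier x=lowx, height lowz"
    rot=down(CY,n_tilt);ax=rot.apply([0,0,1]);u=R.from_euler('z',CY,degrees=True)
    low=np.r_[CAR,0]+u.apply([lowx,dy,lowz])
    return low-ax*(.186+.08-d+back),rot
E
python3 - <<'E'
from h import *
t,q=tool();ax=q.apply([0,0,1])
print('pick err',(t-pick('C',.022)[0])*1000)
up=t-ax*.09+np.array([0,0,.03])
pa,qa=place(45,.042,.10);pb,qb=place(45,.042,.012)
print(pb)
plan([('lift',t-ax*.02+[0,0,.06],q),('lift2',t+[0.03,-.03,.13],q),('over',pa,qa),('low',pb,qb),('back',pb-qb.apply([0,0,.1]),qb)])
E
```

```text
pick err [ 0.34826425 -0.04984681  1.21317036]
[ 0.35747569 -0.27540527  0.18453405]
lift 1 [-0.0, 0.165, -0.498] [0.0, 0.0, 0.0] rows>=1.3
lift2 1 [-0.152, 0.409, -0.194] [0.0, 0.0, 0.0] rows>=1.1
over 1 [-0.787, -0.125, 0.283] [-0.229, 0.075, -0.108] rows>=2.0
over 2 [-0.785, -0.235, 0.204] [-0.229, 0.075, -0.109] rows>=2.0
low 1 [-0.0, -0.415, 0.415] [-0.0, 0.0, 0.0] rows>=1.4
back 1 [-0.0, -0.0, -0.667] [-0.0, 0.0, 0.0] rows>=1.6
```

Emit:
{"api": "apply_moves", "payload": {"increments": [[[0, 0.03, -0.15], [0, 0, 0]], [[0, 0.1, -0.33], [0, 0, 0]], [[0, 0.165, -0.5], [0, 0, 0]], [[-0.08, 0.38, -0.6], [0, 0, 0]], [[-0.152, 0.57, -0.69], [0, 0, 0]], [[-0.152, 0.57, -0.69], [0, 0, 0]]], "grip_force": 35}}

```text
time_s: 12.35
tool_pos: [0.4078, -0.0452, 0.3646]
tcp_rot: [155.8, 0.0, 77.4]
contact_force: [0.3, 0.2, -0.1]
gripper_width: 0.054
finger_force: 35.0
```

Run:
```python
from h import *
s=r.observe();print(s['joint_pos'].round(1),s['gripper_width'],s['finger_force'])
pa,qa=place(45,.042,.10);pb,qb=place(45,.042,.012)
plan([('over',pa,qa),('low',pb,qb)])
```

```text
[ -9.5 -34.7 121.4  -1.3  69.2   3.2] 0.0537119914854056 34.955368638038635
over 1 [-0.785, -0.123, 0.282] [-0.231, 0.075, -0.109] rows>=2.0
over 2 [-0.784, -0.234, 0.202] [-0.23, 0.076, -0.109] rows>=2.0
low 1 [-0.0, -0.415, 0.415] [-0.0, -0.0, 0.0] rows>=1.4
```

Emit:
{"api": "apply_moves", "payload": {"increments": [[[-0.4, -0.06, 0.14], [-0.11, 0.04, -0.05]], [[-0.785, -0.123, 0.282], [-0.231, 0.075, -0.109]], [[-0.785, -0.123, 0.282], [-0.231, 0.075, -0.109]], [[-0.785, -0.123, 0.282], [-0.231, 0.075, -0.109]]]}}

```text
time_s: 12.85
tool_pos: [0.3815, -0.1599, 0.3161]
tcp_rot: [145.5, -0.6, 83.3]
contact_force: [-0.1, 0.4, -0.4]
gripper_width: 0.05
finger_force: 35.0
```

Emit:
{"api": "apply_moves", "payload": {"increments": [[[-0.39, -0.12, 0.1], [-0.11, 0.04, -0.05]], [[-0.784, -0.234, 0.202], [-0.23, 0.076, -0.109]], [[-0.784, -0.234, 0.202], [-0.23, 0.076, -0.109]], [[-0.784, -0.234, 0.202], [-0.23, 0.076, -0.109]], [[-0.784, -0.234, 0.202], [-0.23, 0.076, -0.109]]]}}

```text
time_s: 13.48
tool_pos: [0.3578, -0.2736, 0.2722]
tcp_rot: [135.0, -0.0, 89.5]
contact_force: [0.5, -0.0, 1.0]
gripper_width: 0.047
finger_force: 35.0
```

Run:
```python
from h import *
s=r.observe();print(s['joint_pos'].round(1),s['gripper_width'],s['finger_force'])
pb,qb=place(45,.042,.012)
plan([('low',pb,qb)])
c=snap('scene');cv2.imwrite('pics/s3.png',cv2.resize(c['color'][60:260,60:340,::-1],None,fx=2.8,fy=2.8))
```

```text
[-48.5 -26.9 127.4  40.7  53.5 -65.2] 0.04701999005604151 34.95740354061127
low 1 [-0.012, -0.414, 0.412] [-0.001, -0.003, 0.002] rows>=1.4
```

View pics/s3.png

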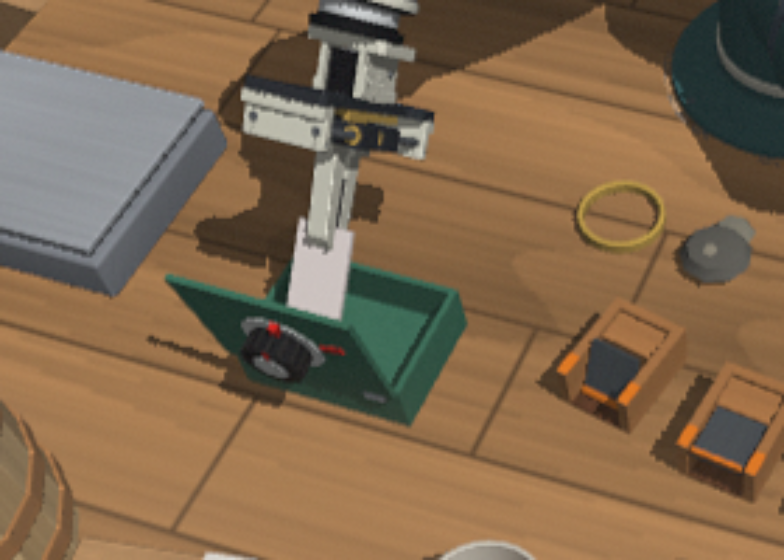

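The scene crop shows the tile held above the carrier at (320,270), clear of the lid. The ring's pointer is at (275,328) and its mark at (330,350). I'll lower the tile and check the force.

Emit:
{"api": "apply_moves", "payload": {"increments": [[[-0.012, -0.1, 0.1], [0, 0, 0]], [[-0.012, -0.2, 0.2], [0, 0, 0]], [[-0.012, -0.3, 0.3], [0, 0, 0]], [[-0.012, -0.37, 0.37], [0, 0, 0]], [[-0.012, -0.414, 0.412], [0, 0, 0]], [[-0.012, -0.414, 0.412], [0, 0, 0]]]}}

```text
time_s: 14.28
tool_pos: [0.3572, -0.2764, 0.1842]
tcp_rot: [135.0, -0.0, 89.4]
contact_force: [0.2, -0.5, -1.2]
gripper_width: 0.049
finger_force: 35.0
```

Run:
```python
from h import *
s=r.observe();print(s['joint_pos'].round(1),s['gripper_width'],s['finger_force'])
c=snap('top');cv2.imwrite('pics/t3.png',cv2.resize(c['color'][180:340,420:600,::-1],None,fx=3.5,fy=3.5))
```

```text
[-48.8 -20.3 131.7  47.3  45.8 -75.4] 0.0493496442022309 34.95720326900482
```

View pics/t3.png

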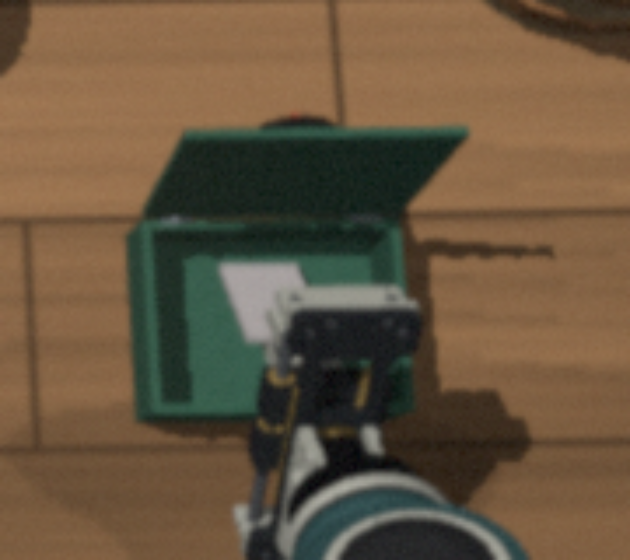

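The tile's low end is inside the carrier near mid-width, at crop (262,264). I'll release it and back off.

Emit:
{"api": "apply_moves", "payload": {"increments": [[[0, 0, 0], [0, 0, 0]], [[0, 0, 0], [0, 0, 0]], [[0, 0, -0.1], [0, 0, 0]], [[0, 0, -0.2], [0, 0, 0]], [[0, 0, -0.27], [0, 0, 0]], [[0, 0.2, -0.47], [0, 0, 0]], [[0, 0.5, -0.77], [0, 0, 0]], [[0, 0.5, -0.77], [0, 0, 0]], [[0, 0.5, -0.77], [0, 0, 0]]], "hand": 16}}

```text
time_s: 15.45
tool_pos: [0.3283, -0.2763, 0.3187]
tcp_rot: [135.0, 0.0, 89.4]
contact_force: [-0.2, -0.5, 0.3]
gripper_width: 0.171
finger_force: 0.0
```

Run:
```python
from h import *
s=r.observe();print(s['joint_pos'].round(1),s['gripper_width'],s['finger_force'])
t,q=tool()
p,qp=pick('B',.022);p0,_=pick('B',.022,.06)
plan([('mid',[.42,-.05,.33],down(0,30)),('hov',p0,qp),('in',p,qp)])
c=snap('scene');im=c['color'];m=((im.min(2)>120)&(np.ptp(im,2)<40)).astype(np.uint8);m[:,:160]=0;m[:150]=0;m[210:]=0;m[:,225:]=0
ct=max(cv2.findContours(m,0,2)[0],key=cv2.contourArea)
P=np.array([ray(c,*k[0],.011)[:2] for k in ct],np.float32)*1000;print(cv2.minAreaRect(P),CAR)
cv2.imwrite('pics/s4.png',cv2.resize(c['color'][120:240,90:290,::-1],None,fx=3.5,fy=3.5))
```

```text
[-52.2 -32.1 126.3  39.4  60.7 -63.6] 0.1713976827363964 0.0
mid 1 [0.758, 0.237, 0.184] [0.167, 0.004, -0.005] rows>=2.0
mid 2 [0.756, 0.262, 0.153] [0.167, 0.005, -0.006] rows>=2.0
hov 1 [0.879, -0.114, 0.093] [0.065, -0.001, 0.001] rows>=2.1
hov 2 [0.878, -0.109, 0.098] [0.066, -0.0, 0.001] rows>=2.1
in 1 [0.0, 0.0, 0.4] [-0.0, -0.0, 0.0] rows>=1.0
((475.7908020019531, -276.5687255859375), (52.56403732299805, 53.38950729370117), 88.96263885498047) [ 0.488 -0.277]
```

View pics/s4.png

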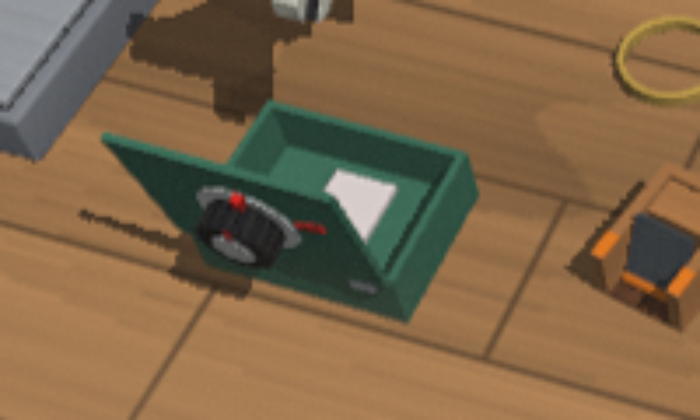

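Tile C lies flat in the carrier, at crop (360,205). Next is B.

Emit:
{"api": "apply_moves", "payload": {"increments": [[[0.758, 0.237, 0.184], [0.167, 0.004, -0.005]], [[0.758, 0.237, 0.184], [0.167, 0.004, -0.005]], [[0.758, 0.237, 0.184], [0.167, 0.004, -0.005]], [[0.758, 0.237, 0.184], [0.167, 0.004, -0.005]]], "hand": 24}}

```text
time_s: 16.0
tool_pos: [0.3743, -0.1629, 0.3235]
tcp_rot: [142.6, -0.0, 89.8]
contact_force: [-0.9, 0.7, -0.4]
gripper_width: 0.263
finger_force: 0.0
```

Emit:
{"api": "apply_moves", "payload": {"increments": [[[0.756, 0.262, 0.153], [0.167, 0.005, -0.006]], [[0.756, 0.262, 0.153], [0.167, 0.005, -0.006]], [[0.756, 0.262, 0.153], [0.167, 0.005, -0.006]], [[0.756, 0.262, 0.153], [0.167, 0.005, -0.006]]]}}

```text
time_s: 16.5
tool_pos: [0.4201, -0.0508, 0.3296]
tcp_rot: [150.1, -0.0, 90.0]
contact_force: [0.6, -0.7, 0.3]
gripper_width: 0.257
finger_force: 0.0
```

Emit:
{"api": "apply_moves", "payload": {"increments": [[[0.879, -0.114, 0.093], [0.065, 0, 0]], [[0.879, -0.114, 0.093], [0.065, 0, 0]], [[0.879, -0.114, 0.093], [0.065, 0, 0]], [[0.879, -0.114, 0.093], [0.065, 0, 0]]]}}

```text
time_s: 17.0
tool_pos: [0.4124, 0.0807, 0.3094]
tcp_rot: [153.0, 0.0, 90.0]
contact_force: [0.5, -0.2, -0.7]
gripper_width: 0.259
finger_force: 0.0
```

Emit:
{"api": "apply_moves", "payload": {"increments": [[[0.878, -0.109, 0.098], [0.066, 0, 0]], [[0.878, -0.109, 0.098], [0.066, 0, 0]], [[0.878, -0.109, 0.098], [0.066, 0, 0]], [[0.878, -0.109, 0.098], [0.066, 0, 0]], [[0.878, -0.109, 0.098], [0.066, 0, 0]]]}}

```text
time_s: 17.62
tool_pos: [0.405, 0.2117, 0.2896]
tcp_rot: [155.9, -0.0, 89.9]
contact_force: [-1.0, 0.6, 0.1]
gripper_width: 0.256
finger_force: 0.0
```

Run:
```python
from h import *
s=r.observe();print(s['joint_pos'].round(1),s['gripper_width'])
p,q=pick('B',.022)
plan([('in',p,q)])
snap('wrist','w2.png')
```

```text
[ 27.1 -24.4 121.8 -12.3  61.5  31.1] 0.25566120536936
in 1 [0.014, -0.006, 0.403] [0.0, 0.0, -0.001] rows>=1.0
```

View pics/w2.png

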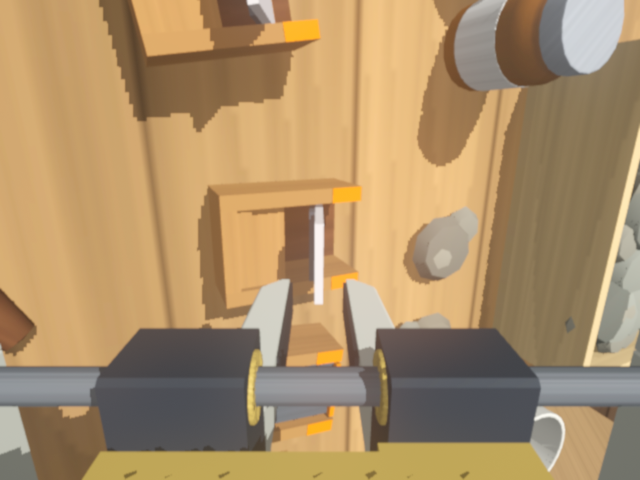

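Same geometry as before: tile edge at (318,255), between the fingers at (280,300) and (360,300). I'll go in, grip and lift.

Emit:
{"api": "apply_moves", "payload": {"increments": [[[0.014, -0.006, 0.15], [0, 0, 0]], [[0.014, -0.006, 0.28], [0, 0, 0]], [[0.014, -0.006, 0.36], [0, 0, 0]], [[0.014, -0.006, 0.403], [0, 0, 0]], [[0.014, -0.006, 0.403], [0, 0, 0]]]}}

```text
time_s: 18.3
tool_pos: [0.4283, 0.2154, 0.2337]
tcp_rot: [155.9, -0.0, 90.0]
contact_force: [0.6, 0.6, -0.4]
gripper_width: 0.258
finger_force: 0.0
```

Emit:
{"api": "apply_moves", "payload": {"increments": [[[0, 0, 0], [0, 0, 0]], [[0, 0, 0], [0, 0, 0]], [[0, 0, 0], [0, 0, 0]], [[0, 0, 0], [0, 0, 0]], [[0, 0, 0], [0, 0, 0]]], "hand": 0, "grip_force": 35}}

```text
time_s: 18.92
tool_pos: [0.4287, 0.2158, 0.2347]
tcp_rot: [155.7, -0.1, 90.0]
contact_force: [8.7, -0.2, 2.2]
gripper_width: 0.051
finger_force: 34.9
```

Emit:
{"api": "apply_moves", "payload": {"increments": [[[0, 0.03, -0.15], [0, 0, 0]], [[0, 0.1, -0.33], [0, 0, 0]], [[0, 0.165, -0.5], [0, 0, 0]], [[-0.08, 0.38, -0.6], [0, 0, 0]], [[-0.152, 0.5, -0.69], [0, 0, 0]], [[-0.152, 0.5, -0.69], [0, 0, 0]]]}}

```text
time_s: 19.68
tool_pos: [0.4548, 0.1925, 0.3597]
tcp_rot: [155.9, -0.1, 89.9]
contact_force: [0.7, 0.3, -0.1]
gripper_width: 0.05
finger_force: 35.0
```

Run:
```python
from h import *
s=r.observe();print(s['joint_pos'].round(1),s['gripper_width'],s['finger_force'])
pa,qa=place(45,.042,.10);pb,qb=place(45,.042,.017)
plan([('mid',[.42,-.045,.365],down(-10,24)),('over',pa,qa),('low',pb,qb)])
```

```text
[ 22.1 -21.4 113.1  -9.6  66.   24.3] 0.050405958493793465 34.954808950424194
mid 1 [-0.792, -0.097, -0.064] [0.002, -0.046, 0.101] rows>=1.9
mid 2 [-0.799, -0.035, -0.035] [0.001, -0.045, 0.1] rows>=1.9
over 1 [-0.792, -0.191, 0.252] [-0.233, 0.059, -0.086] rows>=2.0
over 2 [-0.787, -0.284, 0.172] [-0.232, 0.058, -0.085] rows>=2.1
low 1 [0.001, -0.391, 0.391] [-0.001, 0.0, -0.0] rows>=1.3
```

Emit:
{"api": "apply_moves", "payload": {"increments": [[[-0.4, -0.05, -0.03], [0, -0.02, 0.05]], [[-0.792, -0.097, -0.064], [0.002, -0.046, 0.101]], [[-0.792, -0.097, -0.064], [0.002, -0.046, 0.101]], [[-0.792, -0.097, -0.064], [0.002, -0.046, 0.101]]]}}

```text
time_s: 20.18
tool_pos: [0.437, 0.0745, 0.3607]
tcp_rot: [156.1, 0.0, 85.0]
contact_force: [-0.5, -1.0, -0.9]
gripper_width: 0.047
finger_force: 35.0
```

Emit:
{"api": "apply_moves", "payload": {"increments": [[[-0.4, -0.02, -0.02], [0, -0.02, 0.05]], [[-0.799, -0.035, -0.035], [0.001, -0.045, 0.1]], [[-0.799, -0.035, -0.035], [0.001, -0.045, 0.1]], [[-0.799, -0.035, -0.035], [0.001, -0.045, 0.1]]]}}

```text
time_s: 20.68
tool_pos: [0.4202, -0.0438, 0.3638]
tcp_rot: [156.1, 0.0, 80.1]
contact_force: [-1.1, 0.4, -0.5]
gripper_width: 0.052
finger_force: 35.0
```

Emit:
{"api": "apply_moves", "payload": {"increments": [[[-0.4, -0.09, 0.12], [-0.11, 0.03, -0.04]], [[-0.792, -0.191, 0.252], [-0.233, 0.059, -0.086]], [[-0.792, -0.191, 0.252], [-0.233, 0.059, -0.086]], [[-0.792, -0.191, 0.252], [-0.233, 0.059, -0.086]]]}}

```text
time_s: 21.18
tool_pos: [0.3893, -0.159, 0.3181]
tcp_rot: [145.6, -0.5, 84.8]
contact_force: [0.0, -0.0, -0.5]
gripper_width: 0.051
finger_force: 35.0
```

Emit:
{"api": "apply_moves", "payload": {"increments": [[[-0.39, -0.14, 0.09], [-0.11, 0.03, -0.04]], [[-0.787, -0.284, 0.172], [-0.232, 0.058, -0.085]], [[-0.787, -0.284, 0.172], [-0.232, 0.058, -0.085]], [[-0.787, -0.284, 0.172], [-0.232, 0.058, -0.085]], [[-0.787, -0.284, 0.172], [-0.232, 0.058, -0.085]]]}}

```text
time_s: 21.8
tool_pos: [0.3588, -0.2739, 0.2728]
tcp_rot: [135.1, 0.0, 89.5]
contact_force: [-0.1, 0.5, -0.7]
gripper_width: 0.054
finger_force: 35.0
```

Run:
```python
from h import *
pb,qb=place(45,.042,.018)
plan([('low',pb,qb)])
c=snap('scene');cv2.imwrite('pics/s5.png',cv2.resize(c['color'][60:260,60:340,::-1],None,fx=2,fy=2))
```

```text
low 1 [-0.01, -0.393, 0.382] [-0.002, -0.003, 0.004] rows>=1.3
```

View pics/s5.png

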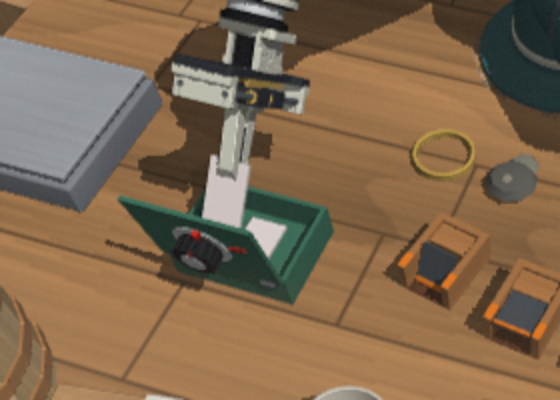

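The tile is held over the carrier at (228,190), with the first tile visible at (262,235). I'll lower it, release, and move on to A.

Emit:
{"api": "apply_moves", "payload": {"increments": [[[-0.01, -0.1, 0.1], [0, 0, 0]], [[-0.01, -0.2, 0.2], [0, 0, 0]], [[-0.01, -0.3, 0.29], [0, 0, 0]], [[-0.01, -0.36, 0.35], [0, 0, 0]], [[-0.01, -0.393, 0.382], [0, 0, 0]], [[-0.01, -0.393, 0.382], [0, 0, 0]]]}}

```text
time_s: 22.6
tool_pos: [0.3565, -0.2767, 0.1899]
tcp_rot: [135.1, 0.0, 89.4]
contact_force: [0.4, -0.3, -0.7]
gripper_width: 0.047
finger_force: 35.0
```

Emit:
{"api": "apply_moves", "payload": {"increments": [[[0, 0, 0], [0, 0, 0]], [[0, 0, 0], [0, 0, 0]], [[0, 0, -0.1], [0, 0, 0]], [[0, 0, -0.2], [0, 0, 0]], [[0, 0, -0.27], [0, 0, 0]], [[0, 0.2, -0.47], [0, 0, 0]], [[0, 0.5, -0.77], [0, 0, 0]], [[0, 0.5, -0.77], [0, 0, 0]], [[0, 0.5, -0.77], [0, 0, 0]]], "hand": 16}}

```text
time_s: 23.72
tool_pos: [0.3277, -0.2764, 0.3242]
tcp_rot: [135.1, 0.1, 89.4]
contact_force: [-0.0, -0.1, -0.5]
gripper_width: 0.17
finger_force: 0.0
```

```bash
cat >> h.py <<'E'
def intile(z):
    "white patch seen in the carrier by both cameras, mapped at height z"
    for n,(a,b,u,v) in dict(scene=(150,210,160,225),top=(235,300,455,540)).items():
        c=snap(n);im=c['color'].astype(int);m=((im.min(2)>110)&(np.ptp(im,2)<40)).astype(np.uint8)
        k=np.zeros_like(m);k[a:b,u:v]=1;ct=cv2.findContours(m*k,0,2)[0]
        for t in ct:
            if cv2.contourArea(t)>40:
                P=np.array([ray(c,*k[0],z)[:2] for k in t],np.float32)*1000;print(n,cv2.contourArea(t),[np.round(x,0) for x in cv2.minAreaRect(P)])
E
python3 - <<'E'
from h import *
intile(.016)
p,qp=pick('A',.022);p0,_=pick('A',.022,.06)
plan([('mid',[.42,-.05,.33],down(0,30)),('mid2',[.41,.15,.33],down(5,27)),('hov',p0,qp),('in',p,qp)])
E
```

```text
scene 248.5 [array([ 477., -278.]), array([60., 62.]), np.float64(89.0)]
top 145.0 [array([ 498., -355.]), array([27., 51.]), np.float64(25.0)]
top 841.0 [array([ 487., -279.]), array([56., 83.]), np.float64(89.0)]
mid 1 [0.758, 0.228, 0.195] [0.165, 0.004, -0.006] rows>=2.0
mid 2 [0.756, 0.255, 0.166] [0.165, 0.004, -0.006] rows>=2.0
mid2 1 [0.667, -0.029, -0.017] [0.033, 0.027, -0.049] rows>=1.6
mid2 2 [0.667, -0.003, -0.002] [0.033, 0.026, -0.049] rows>=1.6
hov 1 [0.691, -0.129, 0.088] [0.032, 0.019, -0.04] rows>=1.7
hov 2 [0.693, -0.105, 0.102] [0.033, 0.02, -0.04] rows>=1.7
in 1 [0.0, -0.0, 0.4] [-0.0, -0.0, 0.0] rows>=1.0
```

Emit:
{"api": "apply_moves", "payload": {"increments": [[[0.758, 0.228, 0.195], [0.165, 0.004, -0.006]], [[0.758, 0.228, 0.195], [0.165, 0.004, -0.006]], [[0.758, 0.228, 0.195], [0.165, 0.004, -0.006]], [[0.758, 0.228, 0.195], [0.165, 0.004, -0.006]]], "hand": 24}}

```text
time_s: 24.32
tool_pos: [0.374, -0.163, 0.327]
tcp_rot: [142.6, 0.1, 89.8]
contact_force: [0.1, -0.6, -0.5]
gripper_width: 0.258
finger_force: 0.0
```

Emit:
{"api": "apply_moves", "payload": {"increments": [[[0.756, 0.255, 0.166], [0.165, 0.004, -0.006]], [[0.756, 0.255, 0.166], [0.165, 0.004, -0.006]], [[0.756, 0.255, 0.166], [0.165, 0.004, -0.006]], [[0.756, 0.255, 0.166], [0.165, 0.004, -0.006]]]}}

```text
time_s: 24.82
tool_pos: [0.4202, -0.0509, 0.3305]
tcp_rot: [150.0, 0.1, 90.0]
contact_force: [-0.1, -0.1, -0.0]
gripper_width: 0.254
finger_force: 0.0
```

Emit:
{"api": "apply_moves", "payload": {"increments": [[[0.667, -0.029, -0.017], [0.033, 0.027, -0.049]], [[0.667, -0.029, -0.017], [0.033, 0.027, -0.049]], [[0.667, -0.029, -0.017], [0.033, 0.027, -0.049]]]}}

```text
time_s: 25.2
tool_pos: [0.415, 0.0497, 0.3308]
tcp_rot: [151.5, 0.1, 92.5]
contact_force: [0.8, 0.9, 0.5]
gripper_width: 0.257
finger_force: 0.0
```

Emit:
{"api": "apply_moves", "payload": {"increments": [[[0.667, 0, 0], [0.033, 0.026, -0.049]], [[0.667, 0, 0], [0.033, 0.026, -0.049]], [[0.667, 0, 0], [0.033, 0.026, -0.049]]]}}

```text
time_s: 25.58
tool_pos: [0.4111, 0.1495, 0.3305]
tcp_rot: [153.0, 0.1, 95.0]
contact_force: [0.2, 0.2, 0.6]
gripper_width: 0.256
finger_force: 0.0
```

Emit:
{"api": "apply_moves", "payload": {"increments": [[[0.691, -0.129, 0.088], [0.032, 0.019, -0.04]], [[0.691, -0.129, 0.088], [0.032, 0.019, -0.04]], [[0.691, -0.129, 0.088], [0.032, 0.019, -0.04]]]}}

```text
time_s: 25.95
tool_pos: [0.391, 0.2518, 0.3091]
tcp_rot: [154.5, 0.2, 97.0]
contact_force: [0.4, -0.0, -0.2]
gripper_width: 0.258
finger_force: 0.0
```

Emit:
{"api": "apply_moves", "payload": {"increments": [[[0.693, -0.105, 0.102], [0.033, 0.02, -0.04]], [[0.693, -0.105, 0.102], [0.033, 0.02, -0.04]], [[0.693, -0.105, 0.102], [0.033, 0.02, -0.04]], [[0.693, -0.105, 0.102], [0.033, 0.02, -0.04]], [[0.693, -0.105, 0.102], [0.033, 0.02, -0.04]]]}}

```text
time_s: 26.58
tool_pos: [0.3712, 0.3527, 0.2898]
tcp_rot: [155.8, 0.1, 98.9]
contact_force: [0.1, -0.7, 0.3]
gripper_width: 0.256
finger_force: 0.0
```

Run:
```python
from h import *
s=r.observe();print(s['joint_pos'].round(1),s['gripper_width'])
p,q=pick('A',.022)
plan([('in',p,q)])
c=snap('wrist');im=c['color'][200:300,290:350].astype(int);m=(im.min(2)>150)&(np.ptp(im,2)<40);y,x=np.where(m);print(len(x),x.mean()+290,x.min()+290,x.max()+290,y.min()+200)
```

```text
[ 43.7 -15.8 115.4 -15.6  61.1  40.1] 0.25595990896854914
in 1 [0.014, -0.011, 0.402] [0.002, 0.002, -0.002] rows>=1.0
909 317.6875687568757 312 349 205
```

Tile A's edge is in the same place between the fingers as in the earlier picks. I'll go in, grip and lift.

Emit:
{"api": "apply_moves", "payload": {"increments": [[[0.014, -0.011, 0.15], [0, 0, 0]], [[0.014, -0.011, 0.28], [0, 0, 0]], [[0.014, -0.011, 0.36], [0, 0, 0]], [[0.014, -0.011, 0.402], [0, 0, 0]], [[0.014, -0.011, 0.402], [0, 0, 0]]]}}

```text
time_s: 27.25
tool_pos: [0.3929, 0.3599, 0.2334]
tcp_rot: [155.9, 0.1, 99.0]
contact_force: [0.6, -0.3, 1.3]
gripper_width: 0.261
finger_force: 0.0
```

Emit:
{"api": "apply_moves", "payload": {"increments": [[[0, 0, 0], [0, 0, 0]], [[0, 0, 0], [0, 0, 0]], [[0, 0, 0], [0, 0, 0]], [[0, 0, 0], [0, 0, 0]], [[0, 0, 0], [0, 0, 0]]], "hand": 0, "grip_force": 35}}

```text
time_s: 27.88
tool_pos: [0.3932, 0.3601, 0.2345]
tcp_rot: [155.7, 0.0, 99.0]
contact_force: [5.9, 1.1, 0.7]
gripper_width: 0.055
finger_force: 34.8
```

Emit:
{"api": "apply_moves", "payload": {"increments": [[[0, 0.03, -0.15], [0, 0, 0]], [[0, 0.1, -0.33], [0, 0, 0]], [[0, 0.165, -0.5], [0, 0, 0]], [[-0.08, 0.38, -0.6], [0, 0, 0]], [[-0.152, 0.5, -0.69], [0, 0, 0]], [[-0.152, 0.5, -0.69], [0, 0, 0]]]}}

```text
time_s: 28.62
tool_pos: [0.4226, 0.3414, 0.3602]
tcp_rot: [155.7, 0.0, 99.0]
contact_force: [0.6, 0.6, -0.7]
gripper_width: 0.05
finger_force: 35.0
```

Run:
```python
from h import *
s=r.observe();print(s['joint_pos'].round(1),s['gripper_width'],s['finger_force'])
pa,qa=place(45,.042,.10)
plan([('mid0',[.45,.19,.36],down(0,24)),('mid',[.42,-.045,.365],down(-10,24)),('over',pa,qa)])
```

```text
[ 38.8 -14.2 107.5 -12.9  65.9  32.9] 0.04976190866026749 34.95741605758667
mid0 1 [-0.513, 0.01, 0.005] [0.003, -0.041, 0.091] rows>=1.2
mid0 2 [-0.51, 0.047, 0.022] [0.003, -0.04, 0.091] rows>=1.2
mid 1 [-0.783, -0.084, -0.056] [-0.0, -0.045, 0.101] rows>=1.9
mid 2 [-0.789, -0.022, -0.028] [-0.0, -0.045, 0.102] rows>=1.9
over 1 [-0.793, -0.191, 0.252] [-0.233, 0.059, -0.086] rows>=2.0
over 2 [-0.786, -0.283, 0.172] [-0.233, 0.058, -0.086] rows>=2.0
```

Emit:
{"api": "apply_moves", "payload": {"increments": [[[-0.513, 0.01, 0.005], [0.003, -0.041, 0.091]], [[-0.513, 0.01, 0.005], [0.003, -0.041, 0.091]], [[-1.0, 0.02, 0.02], [0.006, -0.081, 0.182]], [[-1.0, 0.02, 0.02], [0.006, -0.081, 0.182]], [[-1.0, 0.02, 0.02], [0.006, -0.081, 0.182]]]}}

```text
time_s: 29.25
tool_pos: [0.4494, 0.1942, 0.357]
tcp_rot: [156.1, 0.1, 90.0]
contact_force: [0.0, 1.3, 0.1]
gripper_width: 0.053
finger_force: 35.0
```

Emit:
{"api": "apply_moves", "payload": {"increments": [[[-0.4, -0.05, -0.03], [0, -0.02, 0.05]], [[-0.783, -0.084, -0.056], [0, -0.045, 0.101]], [[-0.783, -0.084, -0.056], [0, -0.045, 0.101]], [[-0.783, -0.084, -0.056], [0, -0.045, 0.101]]]}}

```text
time_s: 29.75
tool_pos: [0.4349, 0.0777, 0.3601]
tcp_rot: [156.1, 0.1, 85.1]
contact_force: [-0.3, -0.2, -0.3]
gripper_width: 0.051
finger_force: 35.0
```

Emit:
{"api": "apply_moves", "payload": {"increments": [[[-0.4, -0.01, -0.02], [0, -0.02, 0.05]], [[-0.789, -0.022, -0.028], [0, -0.045, 0.102]], [[-0.789, -0.022, -0.028], [0, -0.045, 0.102]], [[-0.789, -0.022, -0.028], [0, -0.045, 0.102]], [[-0.789, -0.022, -0.028], [0, -0.045, 0.102]]]}}

```text
time_s: 30.38
tool_pos: [0.4203, -0.0392, 0.3627]
tcp_rot: [156.1, 0.1, 80.2]
contact_force: [-0.2, -0.1, -0.3]
gripper_width: 0.047
finger_force: 35.0
```

Run:
```python
from h import *
s=r.observe();print(s['gripper_width'],s['finger_force'])
pa,qa=place(45,.042,.10)
pb,qb=place(45,.042,.023)
plan([('over',pa,qa),('low',pb,qb)])
```

```text
0.047194267801647434 34.957555532455444
over 1 [-0.811, -0.189, 0.246] [-0.234, 0.058, -0.083] rows>=2.1
over 2 [-0.806, -0.28, 0.166] [-0.234, 0.058, -0.083] rows>=2.1
low 1 [0.0, -0.363, 0.363] [-0.0, -0.0, -0.0] rows>=1.2
```

Emit:
{"api": "apply_moves", "payload": {"increments": [[[-0.4, -0.09, 0.12], [-0.11, 0.03, -0.04]], [[-0.811, -0.189, 0.246], [-0.234, 0.058, -0.083]], [[-0.811, -0.189, 0.246], [-0.234, 0.058, -0.083]], [[-0.811, -0.189, 0.246], [-0.234, 0.058, -0.083]], [[-0.811, -0.189, 0.246], [-0.234, 0.058, -0.083]]]}}

```text
time_s: 31.0
tool_pos: [0.3887, -0.1576, 0.3182]
tcp_rot: [145.6, -0.4, 84.7]
contact_force: [0.3, 0.1, -0.2]
gripper_width: 0.047
finger_force: 35.0
```

Emit:
{"api": "apply_moves", "payload": {"increments": [[[-0.4, -0.14, 0.09], [-0.11, 0.03, -0.04]], [[-0.806, -0.28, 0.166], [-0.234, 0.058, -0.083]], [[-0.806, -0.28, 0.166], [-0.234, 0.058, -0.083]], [[-0.806, -0.28, 0.166], [-0.234, 0.058, -0.083]], [[-0.806, -0.28, 0.166], [-0.234, 0.058, -0.083]]]}}

```text
time_s: 31.62
tool_pos: [0.3571, -0.2758, 0.2733]
tcp_rot: [135.0, 0.0, 89.2]
contact_force: [0.8, 0.4, -1.0]
gripper_width: 0.054
finger_force: 35.0
```

Run:
```python
from h import *
s=r.observe();print(s['gripper_width'],s['finger_force'])
plan([('low',*place(45,.042,.023))])
intile(.1)
```

```text
0.05427285668003108 34.95889127254486
low 1 [0.003, -0.365, 0.369] [-0.0, 0.001, -0.001] rows>=1.2
scene 653.0 [array([ 504., -260.]), array([147.,  73.]), np.float64(73.0)]
top 1233.0 [array([ 482., -289.]), array([122.,  95.]), np.float64(89.0)]
```

Emit:
{"api": "apply_moves", "payload": {"increments": [[[0, -0.1, 0.1], [0, 0, 0]], [[0, -0.2, 0.2], [0, 0, 0]], [[0, -0.28, 0.28], [0, 0, 0]], [[0, -0.33, 0.33], [0, 0, 0]], [[0, -0.365, 0.366], [0, 0, 0]], [[0, -0.365, 0.366], [0, 0, 0]]]}}

```text
time_s: 32.48
tool_pos: [0.3564, -0.2769, 0.1949]
tcp_rot: [135.0, -0.0, 89.1]
contact_force: [-0.1, 0.2, -0.9]
gripper_width: 0.051
finger_force: 35.0
```

Emit:
{"api": "apply_moves", "payload": {"increments": [[[0, 0, 0], [0, 0, 0]], [[0, 0, 0], [0, 0, 0]], [[0, 0, -0.1], [0, 0, 0]], [[0, 0, -0.2], [0, 0, 0]], [[0, 0, -0.27], [0, 0, 0]], [[0, 0.2, -0.47], [0, 0, 0]], [[0, 0.4, -0.67], [0, 0, 0]], [[0, 0.5, -0.77], [0, 0, 0]], [[0, 0.5, -0.77], [0, 0, 0]]], "hand": 16}}

```text
time_s: 33.6
tool_pos: [0.3277, -0.2765, 0.3309]
tcp_rot: [134.9, 0.1, 89.1]
contact_force: [0.3, 0.7, 0.3]
gripper_width: 0.176
finger_force: 0.0
```

Run:
```python
from h import *
intile(.021)
c=snap('top');a=c['color'][200:310,440:560,::-1];d=snap('scene')['color'][120:230,90:250,::-1]
cv2.imwrite('pics/fin3.png',cv2.resize(np.hstack([a,d]),None,fx=2.8,fy=2.8,interpolation=cv2.INTER_CUBIC))
```

```text
scene 273.0 [array([ 479., -275.]), array([61., 65.]), np.float64(89.0)]
top 125.0 [array([ 498., -355.]), array([25., 48.]), np.float64(28.0)]
top 841.5 [array([ 487., -278.]), array([57., 80.]), np.float64(89.0)]
```

View pics/fin3.png

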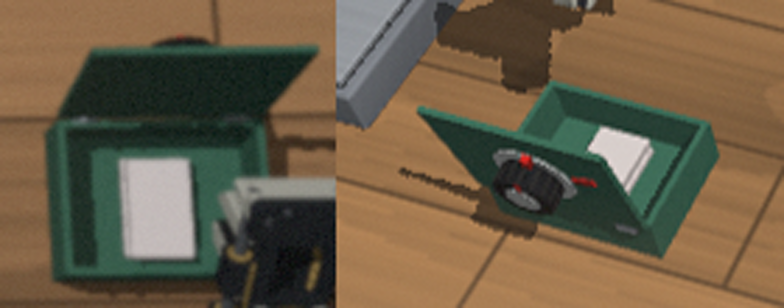

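The crops show all three tiles stacked flat inside the carrier, with the stack at top-crop (157,207), and the lid still open. Next I'll plan the lid push from behind, off-centre so it clears the ring.

```bash
cat >> h.py <<'E'
HX=CAR[0]+.062;HZ=.052
def corner(th,rho,gap):
    "TCP for the closed fingers (yaw 90, tool down): lower -x edge at rho on the lid's outer face, gap off it"
    x=HX-rho*np.cos(th)+(.007+gap)*np.sin(th);z=HZ+rho*np.sin(th)+(.007+gap)*np.cos(th)
    return np.array([x+.0175,CAR[1]+.048,z+.186])
E
python3 - <<'E'
from h import *
t=snap('top');s=snap('scene')
def tri(a,b):
    P=[np.array([[c['fx'],0,c['cx']],[0,c['fy'],c['cy']],[0,0,1]])@np.array(c['view'])[:3] for c in(t,s)]
    X=cv2.triangulatePoints(P[0],P[1],np.array(a,float),np.array(b,float));return (X[:3]/X[3]).ravel()
print('box',tri((413,128),(205,262)),ray(t,405,151,0))
q=down(0,0);
W=[('up',[.36,-.25,.44],down(0,20)),('over',[.52,-.23,.46],q),('beh',[.655,-.229,.43],q),('dn',np.r_[.655,-.229,corner(1.82,.105,0)[2]],q)]
for th in(1.82,1.6,1.4,1.2,1.0,.8,.6,.4,.2,0):print(th,corner(th,.105,0).round(4))
plan(W)
E
```

```text
box [ 0.76626554 -0.07161087  0.1845774 ] [ 0.79068012 -0.08936165  0.        ]
1.82 [ 0.6002 -0.229   0.338 ]
1.6 [ 0.5776 -0.229   0.3428]
1.4 [ 0.5566 -0.229   0.3427]
1.2 [ 0.536  -0.229   0.3384]
1.0 [ 0.5167 -0.229   0.3301]
0.8 [ 0.4994 -0.229   0.3182]
0.6 [ 0.4848 -0.229   0.3031]
0.4 [ 0.4735 -0.229   0.2853]
0.2 [ 0.466  -0.229   0.2657]
0 [ 0.4625 -0.229   0.245 ]
up 1 [0.181, 0.675, -0.375] [0.554, 0.009, -0.018] rows>=2.3
over 1 [0.066, 0.524, 0.12] [0.222, 0.0, 0.0] rows>=1.3
over 2 [0.067, 0.536, 0.027] [0.223, 0.0, 0.0] rows>=1.3
beh 1 [0.006, 0.9, 0.199] [-0.0, 0.0, 0.0] rows>=2.2
dn 1 [0.0, 0.001, 0.614] [-0.0, 0.0, 0.0] rows>=1.5
```

Emit:
{"api": "apply_moves", "payload": {"increments": [[[0.181, 0.675, -0.375], [0.554, 0.009, -0.018]], [[0.181, 0.675, -0.375], [0.554, 0.009, -0.018]], [[0.181, 0.675, -0.375], [0.554, 0.009, -0.018]], [[0.181, 0.675, -0.375], [0.554, 0.009, -0.018]], [[0.181, 0.675, -0.375], [0.554, 0.009, -0.018]]], "hand": 0}}

```text
time_s: 34.52
tool_pos: [0.3599, -0.2499, 0.44]
tcp_rot: [159.9, 0.0, 90.0]
contact_force: [0.6, 0.1, 0.0]
gripper_width: 0.009
finger_force: 0.0
```

Emit:
{"api": "apply_moves", "payload": {"increments": [[[0.066, 0.524, 0.12], [0.222, 0, 0]], [[0.066, 0.524, 0.12], [0.222, 0, 0]], [[0.066, 0.524, 0.12], [0.222, 0, 0]], [[0.066, 0.524, 0.12], [0.222, 0, 0]]]}}

```text
time_s: 35.02
tool_pos: [0.439, -0.2401, 0.4511]
tcp_rot: [169.9, 0.1, 90.0]
contact_force: [0.2, 0.7, 0.3]
gripper_width: 0.004
finger_force: 0.0
```

Emit:
{"api": "apply_moves", "payload": {"increments": [[[0.067, 0.536, 0.027], [0.223, 0, 0]], [[0.067, 0.536, 0.027], [0.223, 0, 0]], [[0.067, 0.536, 0.027], [0.223, 0, 0]], [[0.067, 0.536, 0.027], [0.223, 0, 0]]]}}

```text
time_s: 35.52
tool_pos: [0.5184, -0.2301, 0.4618]
tcp_rot: [179.9, 0.1, 90.0]
contact_force: [0.8, -0.3, 1.0]
gripper_width: 0.003
finger_force: 0.0
```

Run:
```python
from h import *
s=r.observe();print(s['joint_pos'].round(1),s['gripper_width'])
q=down(0,0)
plan([('beh',[.645,-.229,.43],q),('dn',[.645,-.229,.338],q)])
```

```text
[-26.5  -7.4  91.3  -0.   95.9 -26.5] 0.002619712093830326
beh 1 [0.008, 0.843, 0.214] [0.003, 0.002, -0.001] rows>=2.1
dn 1 [0.0, 0.0, 0.614] [0.0, 0.0, 0.0] rows>=1.5
```

Emit:
{"api": "apply_moves", "payload": {"increments": [[[0, 0.42, 0.1], [0, 0, 0]], [[0, 0.843, 0.214], [0, 0, 0]], [[0, 0.843, 0.214], [0, 0, 0]], [[0, 0.843, 0.4], [0, 0, 0]], [[0, 0.843, 0.7], [0, 0, 0]], [[0, 0.843, 0.828], [0, 0, 0]], [[0, 0.843, 0.828], [0, 0, 0]]]}}

```text
time_s: 36.4
tool_pos: [0.6455, -0.2303, 0.3375]
tcp_rot: [180.0, 0.1, 90.0]
contact_force: [0.4, -0.2, 0.8]
gripper_width: 0.009
finger_force: 0.0
```

Emit:
{"api": "apply_moves", "payload": {"increments": [[[0, -0.15, 0], [0, 0, 0]], [[0, -0.25, 0], [0, 0, 0]], [[0, -0.3, 0], [0, 0, 0]], [[0, -0.37, -0.015], [0, 0, 0]], [[0, -0.45, -0.032], [0, 0, 0]], [[0, -0.52, -0.034], [0, 0, 0]], [[0, -0.59, -0.031], [0, 0, 0]], [[0, -0.66, -0.02], [0, 0, 0]], [[0, -0.73, -0.003], [0, 0, 0]], [[0, -0.79, 0.025], [0, 0, 0]], [[0, -0.855, 0.053], [0, 0, 0]], [[0, -0.855, 0.053], [0, 0, 0]]]}}

```text
time_s: 37.9
tool_pos: [0.5175, -0.23, 0.3288]
tcp_rot: [180.0, 0.1, 90.0]
contact_force: [-0.8, 0.4, -0.3]
gripper_width: 0.006
finger_force: 0.0
```

Run:
```python
from h import *
print(corner(1.0,.105,0))
q=down(0,0)
t0,_=tool()
for th in(.8,.6,.4,.2,.1,0,-.03):print(th,((corner(th,.105,0)-t0)/.15).round(3)[[1,0,2]])
```

```text
[ 0.51665855 -0.229       0.33013657]
0.8 [ 0.007 -0.121 -0.071]
0.6 [ 0.007 -0.218 -0.172]
0.4 [ 0.007 -0.293 -0.29 ]
0.2 [ 0.007 -0.343 -0.421]
0.1 [ 0.007 -0.358 -0.489]
0 [ 0.007 -0.367 -0.559]
-0.03 [ 0.007 -0.368 -0.58 ]
```

Emit:
{"api": "apply_moves", "payload": {"increments": [[[0, -0.06, 0.033], [0, 0, 0]], [[0, -0.121, 0.071], [0, 0, 0]], [[0, -0.17, 0.12], [0, 0, 0]], [[0, -0.218, 0.172], [0, 0, 0]], [[0, -0.26, 0.23], [0, 0, 0]], [[0, -0.293, 0.29], [0, 0, 0]], [[0, -0.32, 0.355], [0, 0, 0]], [[0, -0.343, 0.42], [0, 0, 0]], [[0, -0.358, 0.49], [0, 0, 0]], [[0, -0.365, 0.525], [0, 0, 0]], [[0, -0.367, 0.545], [0, 0, 0]], [[0, -0.367, 0.555], [0, 0, 0]]]}}

```text
time_s: 39.4
tool_pos: [0.4632, -0.2301, 0.2459]
tcp_rot: [180.0, 0.1, 90.0]
contact_force: [-0.7, 0.3, 0.9]
gripper_width: 0.004
finger_force: 0.2
```

Run:
```python
from h import *
c=snap('top');d=snap('scene')
cv2.imwrite('pics/lid.png',cv2.resize(np.hstack([c['color'][200:320,440:580,::-1],d['color'][110:230,90:250,::-1]]),None,fx=2.6,fy=2.6,interpolation=cv2.INTER_CUBIC))
```

```text
(no output)
```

View pics/lid.png

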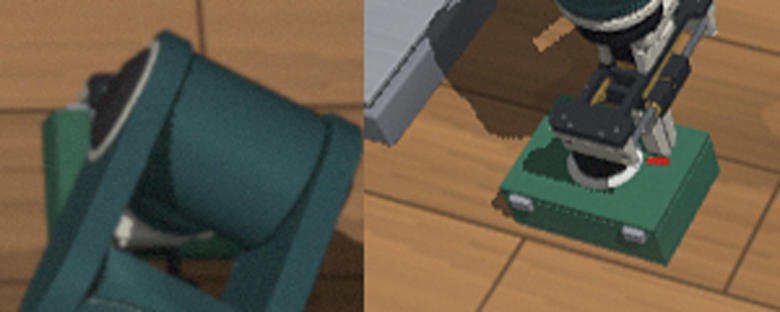

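The lid lies flat on the carrier (scene crop (620,190)) and the ring is clear of the fingers. I'll press until the force shows the lid is fully shut.

Emit:
{"api": "apply_moves", "payload": {"increments": [[[0, 0, 0.007], [0, 0, 0]], [[0, 0, 0.014], [0, 0, 0]], [[0, 0, 0.02], [0, 0, 0]], [[0, 0, 0.02], [0, 0, 0]]]}}

```text
time_s: 40.0
tool_pos: [0.4633, -0.2302, 0.245]
tcp_rot: [179.9, 0.1, 90.0]
contact_force: [-10.3, 6.4, 22.5]
gripper_width: 0.005
finger_force: 11.6
```

Emit:
{"api": "apply_moves", "payload": {"increments": [[[0, 0, -0.2], [0, 0, 0]], [[0, 0, -0.5], [0, 0, 0]], [[0, 0, -0.8], [0, 0, 0]], [[-0.31, 0.16, -0.8], [0, 0, 0]], [[-0.31, 0.16, -0.8], [0, 0, 0]], [[-0.31, 0.16, -0.8], [0, 0, 0]]], "hand": 93, "grip_force": 30}}

```text
time_s: 40.75
tool_pos: [0.4869, -0.2763, 0.3626]
tcp_rot: [180.0, 0.1, 90.0]
contact_force: [-0.2, 0.1, -0.1]
gripper_width: 0.602
finger_force: 0.0
```

```bash
cat > ring.py <<'E'
from h import *
def ring():
    for n in('scene','wrist','top'):
        c=snap(n);im=c['color'].astype(int);px=np.array(proj(c,[*CAR,.084]))
        w=60 if n=='wrist' else 25
        if n=='wrist':w=110
        hh=np.zeros(im.shape[:2],bool);a,b=int(px[1]),int(px[0]);hh[max(a-w,0):a+w,max(b-w,0):b+w]=1
        m=(im.max(2)<55)&hh
        k,l,s,ce=cv2.connectedComponentsWithStats(m.astype(np.uint8))
        if k>1:
            i=1+s[1:,4].argmax();print(n,px.round(),s[i],'c',(ray(c,*ce[i],.075)*1000).round(1))
        hsv=cv2.cvtColor(c['color'],cv2.COLOR_RGB2HSV);red=(((hsv[...,0]<6)|(hsv[...,0]>174))&(hsv[...,1]>170)&(hsv[...,2]>90)&hh).astype(np.uint8)
        k,l,s,ce=cv2.connectedComponentsWithStats(red)
        for i in range(1,k):
            if s[i,4]>4:
                p=ray(c,*ce[i],.07)[:2]-CAR;print('  red',s[i,4],(p*1000).round(1),'ang cw from -x %.0f'%(-np.degrees(np.arctan2(p[1],p[0]))%360-180))
ring();print(r.observe()['gripper_width'],tool()[0])
E
python3 ring.py
```

```text
scene [181. 163.] [169 158  24  21 251] c [ 500.4 -272.4   75. ]
  red 5 [-25.8  -4.7] ang cw from -x -10
  red 12 [-0.8 53. ] ang cw from -x 89
  red 148 [-8.7 53.8] ang cw from -x 81
  red 15 [-29.4   9. ] ang cw from -x 17
top [503. 268.] [487 243  37  50 462] c [ 495.3 -278.4   75. ]
  red 9 [-10.7  48.4] ang cw from -x 78
0.7291335403284159 [ 0.48682729 -0.27584715  0.3630308 ]
```

The pointer is at about 0° (towards the free edge) and the mark is at about 75–80° clockwise. I'll descend on the ring and grip it.

Emit:
{"api": "apply_moves", "payload": {"increments": [[[-0.007, 0.008, 0], [0, 0, 0]], [[-0.007, 0.008, 0.1], [0, 0, 0]], [[-0.007, 0.008, 0.4], [0, 0, 0]], [[-0.007, 0.008, 0.6], [0, 0, 0]], [[-0.007, 0.008, 0.7], [0, 0, 0]], [[-0.007, 0.008, 0.73], [0, 0, 0]], [[-0.007, 0.008, 0.73], [0, 0, 0]]]}}

```text
time_s: 41.78
tool_pos: [0.4885, -0.2778, 0.2542]
tcp_rot: [179.9, 0.1, 90.0]
contact_force: [0.8, 0.6, -0.5]
gripper_width: 1.001
finger_force: 0.0
```

Emit:
{"api": "apply_moves", "payload": {"increments": [[[0, 0, 0], [0, 0, 0]], [[0, 0, 0], [0, 0, 0]], [[0, 0, 0], [0, 0, 0]], [[0, 0, 0], [0, 0, 0]], [[0, 0, 0], [0, 0, 0]], [[0, 0, 0], [0, 0, 0]]], "hand": 40, "grip_force": 20}}

```text
time_s: 42.52
tool_pos: [0.4906, -0.2775, 0.2543]
tcp_rot: [179.4, 0.2, 90.0]
contact_force: [39.9, -1.6, -14.8]
gripper_width: 0.556
finger_force: 19.9
```

Emit:
{"api": "apply_moves", "payload": {"increments": [[[0, 0.01, 0], [0, 0, 0]], [[0, 0.02, 0], [0, 0, 0]], [[0, 0.02, 0], [0, 0, 0]]]}}

```text
time_s: 42.9
tool_pos: [0.4923, -0.2776, 0.2541]
tcp_rot: [179.7, 0.1, 90.0]
contact_force: [15.1, -0.8, -2.9]
gripper_width: 0.554
finger_force: 20.0
```

Emit:
{"api": "apply_moves", "payload": {"increments": [[[0, 0.012, 0], [0, 0, 0]], [[0, 0.012, 0], [0, 0, 0.1]], [[0, 0.012, 0], [0, 0, 0.25]], [[0, 0.012, 0], [0, 0, 0.4]], [[0, 0.012, 0], [0, 0, 0.55]], [[0, 0.012, 0], [0, 0, 0.7]], [[0, 0.012, 0], [0, 0, 0.85]], [[0, 0.012, 0], [0, 0, 0.85]]]}}

```text
time_s: 43.9
tool_pos: [0.4933, -0.2777, 0.254]
tcp_rot: [179.9, 0.0, 51.8]
contact_force: [1.4, 1.6, 6.2]
gripper_width: 0.556
finger_force: 20.0
```

```bash
python3 -c "
from h import *
s=r.observe();print(s['contact_force'],s['torque'],s['joint_pos'].round(1),s['gripper_width'])"
```

```text
[1.35031644 1.62827395 6.17819672] [ 0.39564631  0.24669415 -0.06484688] [-31.9  -2.2 106.   -0.   76.1   6.3] 0.5561097332545349
```

Clean: the forces are small and the ring centre is at about (0.493, -0.278). I'll turn the remaining ~40°.

Emit:
{"api": "apply_moves", "payload": {"increments": [[[0, 0, 0], [0, 0, 0.15]], [[0, 0, 0], [0, 0, 0.3]], [[0, 0, 0], [0, 0, 0.45]], [[0, 0, 0], [0, 0, 0.6]], [[0, 0, 0], [0, 0, 0.7]], [[0, 0, 0], [0, 0, 0.8]], [[0, 0, 0], [0, 0, 0.87]], [[0, 0, 0], [0, 0, 0.87]]]}}

```text
time_s: 44.9
tool_pos: [0.4933, -0.2777, 0.2538]
tcp_rot: [179.9, -0.1, 12.8]
contact_force: [1.8, -1.5, 4.1]
gripper_width: 0.557
finger_force: 20.0
```

```bash
python3 -c "
from h import *
s=r.observe();print(s['contact_force'],s['torque'],s['joint_pos'].round(1),s['gripper_width'])"
```

```text
[ 1.80580525 -1.45061487  4.07233106] [-0.2120135  -0.16882873  0.51972146] [-3.20e+01 -2.20e+00  1.06e+02 -1.00e-01  7.61e+01  4.53e+01] 0.5569915702997336
```

The torque rose to 0.52 N m after 77°, so the ring is at its stop. I'll release and retreat upward.

Emit:
{"api": "apply_moves", "payload": {"increments": [[[0, 0, 0], [0, 0, 0]], [[0, 0, 0], [0, 0, 0]], [[0, 0, 0], [0, 0, 0]], [[0, 0, 0], [0, 0, 0]], [[0, 0, -0.2], [0, 0, 0]], [[0, 0, -0.5], [0, 0, 0]], [[0, 0, -0.9], [0, 0, 0]], [[0.2, 0.5, -1], [0, 0, 0]], [[-0.9, 0.9, -1], [0, 0, 0]], [[-0.9, 0.9, -1], [0, 0, 0]], [[-0.9, 0.9, -1], [0, 0, 0]], [[-0.9, 0.9, -1], [0, 0, 0]]], "hand": 85}}

```text
time_s: 46.4
tool_pos: [0.3885, -0.4404, 0.4039]
tcp_rot: [179.9, -0.0, 12.4]
contact_force: [1.4, 0.3, -0.0]
gripper_width: 0.913
finger_force: 0.0
```

```bash
sed -i 's/^CAR=.*/CAR=np.array([.491,-.2775]);CY=-.7/' h.py; python3 ring.py
python3 - <<'E'
from h import *
c=snap('top');im=cv2.cvtColor(c['color'],cv2.COLOR_RGB2HSV);m=((im[...,0]>60)&(im[...,0]<95)&(im[...,1]>80)&(im[...,2]>40)).astype(np.uint8);m[:205]=0;m[315:]=0;m[:,:445]=0;m[:,570:]=0
ct=max(cv2.findContours(m,0,2)[0],key=cv2.contourArea);P=np.array([ray(c,*k[0],.059)[:2] for k in ct],np.float32)*1000;print(cv2.minAreaRect(P))
E
```

```text
scene [180. 164.] [169 157  24  21 253] c [ 499.4 -273.8   75. ]
  red 7 [-13.7  12.1] ang cw from -x 42
  red 14 [-2.3 34.1] ang cw from -x 86
  red 10 [-3.4 52.3] ang cw from -x 86
wrist [127.  44.] [139  71  26  12 134] c [ 472.8 -293.3   75. ]
  red 378 [-9.1 38.7] ang cw from -x 77
top [503. 267.] [490 257  26  24 258] c [ 487.5 -276.2   75. ]
  red 8 [-2.8 17.5] ang cw from -x 81
  red 6 [-9.2 32. ] ang cw from -x 74
  red 9 [-13.7  48.9] ang cw from -x 74
0.9148251286537371 [ 0.39109942 -0.43838356  0.40370342]
((488.9770812988281, -271.897216796875), (172.91943359375, 124.47533416748047), 89.45663452148438)
```

The pointer now lines up with the mark: both read 74° clockwise in the top view, against a stop at 75°. The lid outline is about 124 × 170 mm at rim height, so it is shut. I'll hand in.

```bash
python3 -c "
from rig import r
print(r.finish_job())"
```

```text
the job is handed in; nothing more can be done
None
```

I laid all three white tiles that were on the rests in the carrier, pressed the lid fully shut, turned the ring to its stop at the red mark, and handed the job in at about 46 s; the hand-in returned no verdict.

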